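# Pack the spanner and shut the stay-locked tool case

### The job

Pack up the tool case. While its lid is still locked open, lay the long loose spanner flat across the two notched rails inside the case, in the empty front slot next to the short spanner; then, with the lid still up, lift the knee of the folding lid stay up past centre to unlock it, and lower the lid gently until it is fully shut. Do not disturb the short spanner, the oil bottle or the small tin.

Things in the scene. Friction and masses are not known exactly. Their poses are not given: they have to be found in the camera images.
- case: tool case fixed to the table: dark panels, aluminium edges, plywood lining; 260 deep (x) x 280 wide (y) x 95 mm high, walls 9 mm, inner floor 13 mm up. Origin: centre of its underside; x from front wall to hinged rear wall, y to its left, z up. The stay is on its right (-y) wall. Two wooden tool rails inside hold the short spanner in their rear slot; the front slot is free
- slot_front (a point): middle of the free front slot, midway between the rails, at slot floor height (case frame -66, 12, 50 mm; axes as the case's). The rails, 12 mm wide, run along x, centre lines at y = -55 and +55 mm from here; the slot is 46 mm wide in x between rounded teeth 11 mm high; the rear slot lies 52 mm behind. The spanner lies along y across both rails
- spanner_a: the long loose combination spanner, 180 x 27 x 6 mm, 110 g, lying flat on the table left of the case. Origin: middle of its underside; its length is along y, its shank is 18 mm wide over the middle 100 mm
- spanner_b: the short combination spanner, 140 x 21 x 6 mm, already lying across the rails in the rear slot; must stay. Origin: middle of its underside; length along y
- case_lid (a joint): lid angle, rad: 0 shut, 1.20 locked open at the start (leaning forward over the case, 21 degrees from upright), at most 1.21. Flat panel 260 x 280 x 12 mm, 0.4 kg, hinged on the rear rim. The hinge is stiff (0.85 N m): unlocked, the lid stays where it is left and takes 3 N (high up) to 1 N (nearly shut) at its free edge to lower; with the stay locked it cannot be lowered
- lid_edge (a point): middle of the lid's free edge, half way through its 12 mm thickness, 260 mm from the hinge line; axes of the lid: x along the panel from this edge to the hinge, y along the hinge to the left, z the outward normal (up when shut)
- lid_hinge (a point): middle of the hinge line at the rear rim: case frame (130, 0, 95) mm; the hinge axis is the case's y. The shut lid's underside lies at this height
- stay_knee (a joint): bend of the folding stay at its knee, rad: -0.25 locked against its stop (knee sagging towards the hinge, below the straight line between its ends), 0 straight (on centre), positive unlocked and folding; 2.87 with the lid shut. Let go short of 0 it is still locked; let go at 0.1 or more it stays unlocked. Swinging the lower arm forward by 0.45 rad brings it to about 0.55
- stay_grip (a point): centre of the black finger grip at the knee end of the stay's lower arm: a tab 14 mm thick (along the case's y), 16 mm wide, 36 mm long, this point 14 mm below its outer end, 28 mm from the knee rivet. Right under the leaning lid. It swings on a circle about stay_pivot; lifting it up and to the front raises the knee past centre, with under 5 N
- oil_bottle: yellow oil bottle with red spout, 46 mm diameter, 135 mm high, standing loose beyond the left rear corner of the case; must stay. Origin: centre of its underside
- tin_small: small round green tin with grey lid, 65 mm diameter, 41 mm high, standing loose on the near side, left of the case; must stay. Origin: centre of its underside
- stay_pivot (a point): lower pivot of the stay on the right wall: case frame (-10, -118, 60) mm, axis along the case's y. The lower arm from here to the knee rivet is 74 mm, the upper arm from the knee to the lid 92 mm; steel strips 14 mm wide. At the start the lower arm rises at 52 degrees towards the rear and the knee is 23 mm above the rim; when the lid is shut it points to the front

How it is judged:
On the way, in this order (a step that is already met when the one before it is completed fails the run):
1. the long spanner lies flat across both rails in the front slot, let go, with the lid still locked open (x of spanner_a in the frame of slot_front between -0.018 and 0.018 m and y of spanner_a in the frame of slot_front between -0.025 and 0.025 m and z of spanner_a in the frame of slot_front between -0.01 and 0.01 m and angle between the z axis of spanner_a and the z axis of case, either way round below 0.08 rad and angle between the y axis of spanner_a and the y axis of case, either way round below 0.25 rad and contact force between spanner_a and the fingers below 0.1 N and value of joint case_lid above 1.15 rad and value of joint stay_knee below -0.1 rad), for 0.2 s.
2. the stay's knee has been lifted past centre while the lid is still up (value of joint stay_knee above 0.1 rad and value of joint case_lid above 0.8 rad), for 0.1 s.
At the end, for the whole second after the job is handed in: the lid is fully shut (within 0.03 rad, 8 mm at its front edge) and still, and the long spanner lies at rest flat across both rails in the front slot (its middle within 18 mm of the slot's middle across the slot and 25 mm along the spanner, within 0.25 rad of square to the rails) (value of joint case_lid below 0.03 rad and velocity of joint case_lid between -0.05 and 0.05 rad/s and x of spanner_a in the frame of slot_front between -0.018 and 0.018 m and y of spanner_a in the frame of slot_front between -0.025 and 0.025 m and z of spanner_a in the frame of slot_front between -0.01 and 0.01 m and angle between the z axis of spanner_a and the z axis of case, either way round below 0.08 rad and angle between the y axis of spanner_a and the y axis of case, either way round below 0.25 rad and linear speed of spanner_a below 0.02 m/s); the robot touches nothing.
It fails at once if the lid slams: it closes faster than 1.5 rad/s (velocity of joint case_lid below -1.5 rad/s).
It fails at once if the short spanner is disturbed (moved more than 15 mm) (distance of spanner_b from where it was at the start of the episode above 0.015 m).
It fails at once if the oil bottle is moved more than 20 mm or tipped over (distance of oil_bottle from where it was at the start of the episode above 0.02 m or angle between oil_bottle's own z axis and vertical above 0.35 rad).
It fails at once if the small tin is moved more than 20 mm or tipped over (distance of tin_small from where it was at the start of the episode above 0.02 m or angle between tin_small's own z axis and vertical above 0.35 rad).
It also fails if it takes over 62 s, if anything falls off the work surface, if the arm or the gripper's body presses on something with over 40 N, if the wrist force passes 120 N, or if a joint passes its speed limit or range.

### The arm

A 6-joint arm with a two-finger parallel gripper is mounted at the origin on a cart in front of the work surface, level with it; the furniture and walls round the work are solid. World frame = base frame: x ahead of the robot, y to its left, z up, the work surface at z = 0. Lengths are in m, angles in rad, forces in N, time in s.
With the tool pointing down it reaches from about 0.275 to 0.75 m from the base axis. Payload 10.2 kg.
Tool frame: the origin (TCP) lies on the mounting face of the last link; the fingertips stand 173 mm ahead of it and the grasp point (between the pads) lies 155 mm ahead of it; z points along the fingers, y is the line along which they close (so a half turn about z gives the same grasp; the last joint's range is limited). The gripper opens to 85 mm and grips with 20 to 120 N. Pads are 22 mm wide; open, the fingers measure 114 mm over their backs; the gripper's body (76 mm by 85 mm) begins 54 mm behind the grasp point. The pads swing forward as they close: fully open they stand 13 mm farther back than shut.
Start: joints at [0.891, 0.313, 1.498, -0, 1.331, -0.223], TCP at [0.232, 0.471, 0.405] pointing down, gripper open.
Joint ranges: [-2.94, 2.94], [-0.97, 2.17], [0.19, 2.56], [-1.23, 4.37], [0.02, 3.11], [-2.88, 2.88]. Speed limits (rad/s): [2.39, 2.39, 3.01, 3.14, 3.14, 3.14].

### API

Orientations are given as a unit quaternion [x, y, z, w].
In Python, from workcell import r gives the robot as it stands. The module is installed in compiled form; this text tells all that it offers.
- The arm moves only by the tool apply_moves, never from a script. Its argument "commands" is a list of rows, each an object of numbers: "x", "y", "z": the shift along the tool's x, y, z in cm; "ax", "ay", "az": the turn, a rotation vector about the tool's x, y, z in degrees. In form: [{"x": .., "y": .., "z": .., "ax": .., "ay": .., "az": ..}, ...]. A call has 1 to 10 rows; each row shifts and turns the commanded pose from where the row before left it, along the tool's axes as they then stand; what a row does not reach is not made up. A row lasts 1/10 s, in which the tool goes at most 50 mm and 8.59 degrees, less where a joint would pass 70% of its speed; a pose out of reach is approached as far as the arm can. A call is refused whole if a number of a shift passes 5 or a number of a turn 8.59, either way. A call with a gripper value outside its range is refused whole. "jaw" is the finger opening in cm, from 0 to 8.54, set as the call begins (left out, the last holds). The fingers move at their own pace and stop on an object; "grip_force" is the grip in N (left out, the last holds). Time passes only in rows, so rows that do not move let the fingers close. It gives the time, the measured TCP pose, the force, the opening and the grip force at its end, in the units of the state.
- r.observe(): the state, without advancing time (a new reading comes with each control period).
- r.grab_frame(name): name is "scene" or "top" or "wrist"; returns a dict with "pixels" (420x560x3 uint8, red, green, blue), "fx", "fy", "cx", "cy" (pixels), "world_from_camera" (4x4, takes a point from camera to world coordinates). Camera axes: x right, y down, z forward; pixel columns grow to the right and rows downward; lengths in m; the calibration is good to about 2 mm. The wrist camera is an equidistant fisheye: a pixel r from the principal point sees the ray r / f radians off the axis. A picture is of the moment at which its call begins. There is no depth.
- r.sign_off(): hands the job in; it is judged then, once.
The state is a dict: "time": time; "qpos": joint angles; "qd": joint speeds; "tau": joint torques, N m; "position": TCP position; "eef_rot": TCP orientation; "force": force on the tool from outside, world axes, zero at the start; "torque": the same for the moment, N m; "width": finger opening in m; "finger_force": force on a finger pad.
Only numpy, scipy, OpenCV 4.12 (cv2) and the standard library are available. Lean on these libraries where they do the work, as an engineer would, in place of code of your own. Each camera call takes 0.05 s, during which the arm holds its last target. There are 200 camera calls.

## Working session

There is one attempt and no reset: what is moved stays moved. The work goes in short steps, Python scripts to look and compute and a tool call to move; the robot and the scene stay as the last step left them, time stands still between calls to the robot, and variables do not carry over. Pictures are saved under pics/ and viewed, at most 10 in all, crops included, and the job is handed in when it is done.

Besides the shell and the picture viewer there is one more tool, called after "Emit:" as name(argument=value, ...) on one line, values as JSON. apply_moves: Moves the arm, as the interface text tells. Its arguments: {"type":"object","properties":{"commands":{"type":"array"},"jaw":{"type":"number"},"grip_force":{"type":"number"}},"required":["commands"]}

```bash
mkdir -p pics
python3 - <<'E'
from workcell import r
import cv2,numpy as np,pickle
d={}
for n in("scene","top","wrist"):
    f=r.grab_frame(n);d[n]=f
    cv2.imwrite(f"pics/{n}0.png",f["pixels"][...,::-1])
    print(n,f["fx"],f["fy"],f["cx"],f["cy"]);print(np.round(f["world_from_camera"],3).tolist())
pickle.dump(d,open("f0.pkl","wb"))
o=r.observe();print(o["position"],o["eef_rot"],o["time"],o["width"])
E
```

```text
scene 523.8119713746295 523.8119713746295 274.60820835108615 210.13227065131403
[[0.584, -0.558, 0.59, -0.152], [-0.812, -0.4, 0.425, -0.552], [-0.001, -0.727, -0.686, 1.031], [0.0, 0.0, 0.0, 1.0]]
top 524.8945547022875 524.8945547022875 269.33939992337656 209.06830657043665
[[-0.051, -0.978, 0.2, 0.288], [-0.999, 0.05, -0.007, -0.042], [-0.003, -0.2, -0.98, 1.5], [0.0, 0.0, 0.0, 1.0]]
wrist 325.19226210127806 325.19226210127806 274.6746798255788 206.65199086156113
[[0.442, 0.85, 0.286, 0.157], [0.897, -0.418, -0.142, 0.509], [-0.001, 0.32, -0.947, 0.374], [0.0, 0.0, 0.0, 1.0]]
[0.23155223 0.47114932 0.40428606] [ 2.26411354e-01  9.74031664e-01 -4.16483857e-04 -2.05884583e-04] 0.15 0.08568807372161978
```

View pics/scene0.png

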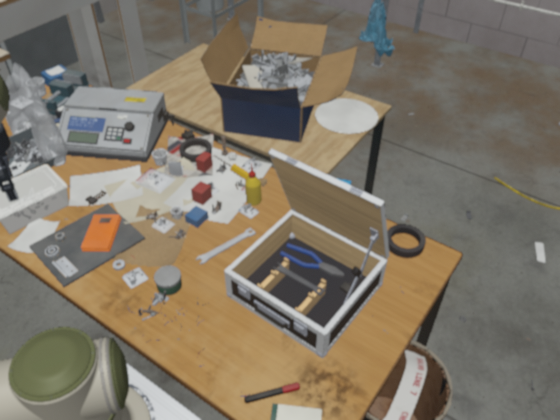

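View pics/top0.png

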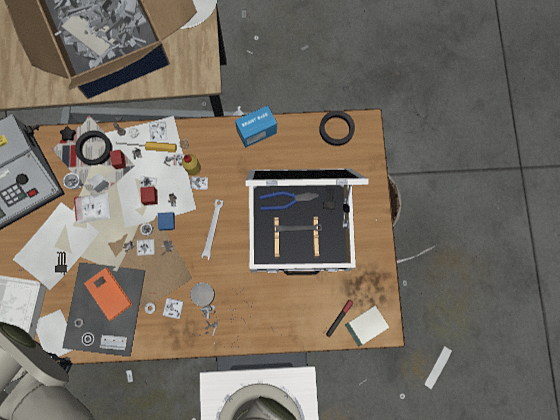

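The scene view shows the case at about (310,275), the lid leaning over it, the loose spanner at (228,245), the tin at (168,280) and the bottle at (253,190). In the top view the case front rim runs from (250,268) to (355,268), the spanner is at (212,230) and the stay is at (347,208). Next I'll look at an enlarged crop.

```bash
cat > h.py <<'E'
import numpy as np,cv2
def ray(f,u,v):
    T=np.array(f["world_from_camera"]);d=np.array([(u-f["cx"])/f["fx"],(v-f["cy"])/f["fy"],1.])
    return T[:3,3],T[:3,:3]@(d/np.linalg.norm(d))
def onz(f,u,v,z):
    o,d=ray(f,u,v);return o+d*(z-o[2])/d[2]
def proj(f,p):
    T=np.array(f["world_from_camera"]);c=T[:3,:3].T@(np.array(p)-T[:3,3])
    return np.array([f["fx"]*c[0]/c[2]+f["cx"],f["fy"]*c[1]/c[2]+f["cy"]])
def tri(f,p,g,q):
    A=[];b=[]
    for F,P in((f,p),(g,q)):
        o,d=ray(F,*P);M=np.eye(3)-np.outer(d,d);A.append(M);b.append(M@o)
    return np.linalg.lstsq(np.vstack(A),np.hstack(b),rcond=None)[0]
def fit(P,Q): # 2d rigid P->Q
    P=np.array(P);Q=np.array(Q);a=P-P.mean(0);b=Q-Q.mean(0)
    t=np.arctan2((a[:,0]*b[:,1]-a[:,1]*b[:,0]).sum(),(a*b).sum())
    R=np.array([[np.cos(t),-np.sin(t)],[np.sin(t),np.cos(t)]]);return t,Q.mean(0)-R@P.mean(0)
E
python3 - <<'E'
import pickle,cv2,numpy as np
from h import *
d=pickle.load(open("f0.pkl","rb"))
a=cv2.resize(d["top"]["pixels"][160:310,180:380],None,fx=4,fy=4,interpolation=cv2.INTER_CUBIC)
cv2.imwrite("pics/topc.png",a[...,::-1])
a=cv2.resize(d["scene"]["pixels"][140:350,190:400],None,fx=2.8,fy=2.8,interpolation=cv2.INTER_CUBIC)
cv2.imwrite("pics/scc.png",a[...,::-1])
t=d["top"];
im=t["pixels"].astype(int)
m=np.zeros(im.shape[:2],np.uint8);m[195:265,195:232]=((im.max(2)-im.min(2)<35)&(im.min(2)>110))[195:265,195:232]
n,l,s,c=cv2.connectedComponentsWithStats(m);k=1+np.argmax(s[1:,4]);print(s[k],c[k])
ys,xs=np.where(l==k);P=np.array([onz(t,x,y,.006)[:2] for x,y in zip(xs,ys)])
(cx,cy),wh,an=cv2.minAreaRect(P.astype(np.float32));print(cx,cy,wh,an)
v=np.linalg.svd(P-P.mean(0),full_matrices=False)[2][0];print(v,np.ptp(P@v))
E
```

```text
[201 199  23  62 375] [211.648      230.07733333]
0.5424460172653198 0.11432306468486786 (0.025775419548153877, 0.17889319360256195) 74.4876480102539
[-0.96459958  0.26371888] 0.17890078864572512
```

View pics/topc.png

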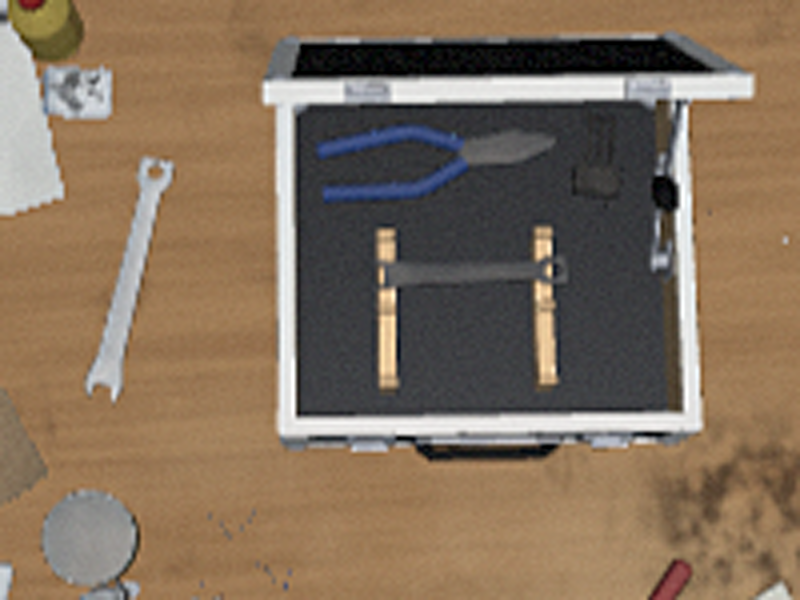

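View pics/scc.png

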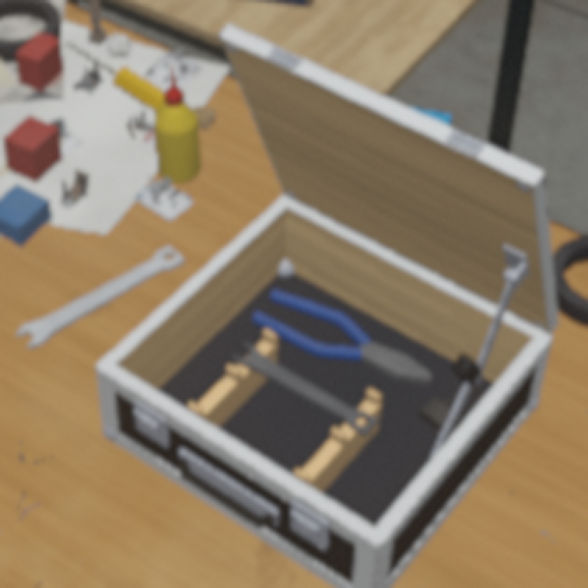

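The top crop shows the rim front corners at about (279,432) and (702,428), the grip at (664,192) and the rails at x≈388 and 545. The scene crop shows rim corners at (98,368), (375,545) and (552,335), the grip at (465,367), and lid corners at (225,30) and (545,180).

Run:
```python
import pickle
from h import *
d=pickle.load(open("f0.pkl","rb"));t,s=d["top"],d["scene"]
T=lambda x,y:(180+(x+.5)/4-.5,160+(y+.5)/4-.5)
S=lambda x,y:(190+(x+.5)/2.8-.5,140+(y+.5)/2.8-.5)
for n,a,b in(("FL",(279,432),(98,368)),("FR",(702,428),(375,545)),("grip",(664,192),(465,367))):
    print(n,tri(t,T(*a),s,S(*b)), onz(t,*T(*a),.095),onz(s,*S(*b),.095))
print("RRscene",onz(s,*S(552,335),.095))
Q=[(onz(t,*T(279,432),.095)+onz(s,*S(98,368),.095))[:2]/2,(onz(t,*T(702,428),.095)+onz(s,*S(375,545),.095))[:2]/2,onz(s,*S(552,335),.095)[:2]]
P=[(-.13,.14),(-.13,-.14),(.13,-.14)]
th,c=fit(P,Q);print("case",th,c,Q)
R=np.array([[np.cos(th),-np.sin(th)],[np.sin(th),np.cos(th)]])
def W(p):return np.r_[R@np.array(p[:2])+c,p[2]]
L=.102*1;a=np.radians(52)
grip=(-.01+.102*np.cos(a),-.118,.06+.102*np.sin(a))
for n,p in dict(slot=(-.066,.012,.05),grip=grip,grip74=(-.01+.074*np.cos(a),-.118,.06+.074*np.sin(a)),lidL=(.13-.26*np.cos(1.2),.14,.095+.26*np.sin(1.2)),lidR=(.13-.26*np.cos(1.2),-.14,.095+.26*np.sin(1.2)),railLf=(-.1,.067,.06),RL=(.13,.14,.095)).items():
    w=W(p);u=proj(t,w);v=proj(s,w)
    print(n,w.round(3),"topcrop",(u-[180,160])*4,"scenecrop",(v-[190,140])*2.8)
```

```text
FL [0.41986408 0.00721943 0.08866465] [0.41763685 0.00850326 0.095     ] [0.41769972 0.00201065 0.095     ]
FR [ 0.40610641 -0.27405397  0.09462065] [ 0.40583669 -0.2737229   0.095     ] [ 0.40614988 -0.27440639  0.095     ]
grip [ 0.56072072 -0.25645804  0.13665451] [ 0.56761689 -0.26125972  0.095     ] [ 0.59569859 -0.24420765  0.095     ]
RRscene [ 0.66935406 -0.28665099  0.095     ]
case -0.04069639232940173 [ 0.54286797 -0.14028789] [array([0.41766828, 0.00525696]), array([ 0.40599329, -0.27406464]), array([ 0.66935406, -0.28665099])]
slot [ 0.477 -0.126  0.05 ] topcrop [469.14246851 340.39880451] scenecrop [264.19700233 425.83599958]
grip [ 0.591 -0.26   0.14 ] topcrop [667.85264641 142.55258827] scenecrop [484.74593453 342.23575029]
grip74 [ 0.574 -0.26   0.118] topcrop [664.21654011 174.90641565] scenecrop [470.44833557 373.15388842]
lidL [ 0.584 -0.002  0.337] topcrop [265.92672959  98.75227765] scenecrop [216.88616547  34.49438108]
lidR [ 0.573 -0.282  0.337] topcrop [756.61498783  93.51482259] scenecrop [531.86343686 184.81176646]
railLf [ 0.446 -0.069  0.06 ] topcrop [390.85318578 388.47184336] scenecrop [187.22413907 411.63516967]
RL [ 0.678 -0.006  0.095] topcrop [281.6556822   52.64582162] scenecrop [282.90552304 195.23387396]
```

```bash
cat > plan.py <<'E'
import numpy as np
from scipy.spatial.transform import Rotation as Ro
from workcell import r
TH=-0.0407;C=np.array([0.5429,-0.1403])
def W(p):
    c,s=np.cos(TH),np.sin(TH);return np.array([C[0]+c*p[0]-s*p[1],C[1]+s*p[0]+c*p[1],p[2]])
def down(yaw): # tool pointing down, tool y at world yaw (deg)
    a=np.radians(yaw);y=np.array([np.cos(a),np.sin(a),0]);z=np.array([0,0,-1.])
    return Ro.from_matrix(np.c_[np.cross(y,z),y,z])
def tilt(elev): # fingers towards case rear and down by elev deg; tool y along case y (+-)
    a=np.radians(elev);z=np.array([np.cos(a),0,-np.sin(a)]);y=np.array([0,1.,0])
    return Ro.from_euler("z",TH)*Ro.from_matrix(np.c_[np.cross(y,z),y,z])
def plan(p1,R1,n,start=None):
    if start is None:
        o=r.observe();start=(np.array(o["position"]),Ro.from_quat(o["eef_rot"]))
    p0,R0=start;rv=(R0.inv()*R1).as_rotvec();p1=np.array(p1)
    dp=(p1-p0)/n
    print("total deg",np.degrees(rv).round(1),"step mm",np.linalg.norm(dp)*1e3)
    for k in range(n):
        R=R0*Ro.from_rotvec(rv*k/n);x=R.inv().apply(dp)*100;a=np.degrees(rv)/n
        print(*[f'{{"x":{x[0]:.2f},"y":{x[1]:.2f},"z":{x[2]:.2f},"ax":{a[0]:.2f},"ay":{a[1]:.2f},"az":{a[2]:.2f}}}'])
    return p1,R1
def flip(R): return R*Ro.from_euler("z",180,degrees=True)
def st():
    o=r.observe();print("t",o["time"],"p",np.round(o["position"],4),"F",np.round(o["force"],1),"w",round(float(o["width"]),4),"q",np.round(o["qpos"],2))
    return np.array(o["position"]),Ro.from_quat(o["eef_rot"])
E
python3 -c "
from plan import *
plan((.5424,.1143,.25),down(74.7),18)"
```

```text
total deg [ -0.1  -0.  -10.9] step mm 27.653720727424513
{"x":-2.42,"y":-1.02,"z":0.86,"ax":-0.00,"ay":-0.00,"az":-0.60}
{"x":-2.41,"y":-1.04,"z":0.86,"ax":-0.00,"ay":-0.00,"az":-0.60}
{"x":-2.40,"y":-1.07,"z":0.86,"ax":-0.00,"ay":-0.00,"az":-0.60}
{"x":-2.39,"y":-1.09,"z":0.86,"ax":-0.00,"ay":-0.00,"az":-0.60}
{"x":-2.38,"y":-1.12,"z":0.86,"ax":-0.00,"ay":-0.00,"az":-0.60}
{"x":-2.37,"y":-1.14,"z":0.86,"ax":-0.00,"ay":-0.00,"az":-0.60}
{"x":-2.36,"y":-1.17,"z":0.86,"ax":-0.00,"ay":-0.00,"az":-0.60}
{"x":-2.34,"y":-1.19,"z":0.86,"ax":-0.00,"ay":-0.00,"az":-0.60}
{"x":-2.33,"y":-1.22,"z":0.86,"ax":-0.00,"ay":-0.00,"az":-0.60}
{"x":-2.32,"y":-1.24,"z":0.86,"ax":-0.00,"ay":-0.00,"az":-0.60}
{"x":-2.30,"y":-1.27,"z":0.86,"ax":-0.00,"ay":-0.00,"az":-0.60}
{"x":-2.29,"y":-1.29,"z":0.86,"ax":-0.00,"ay":-0.00,"az":-0.60}
{"x":-2.28,"y":-1.32,"z":0.86,"ax":-0.00,"ay":-0.00,"az":-0.60}
{"x":-2.26,"y":-1.34,"z":0.86,"ax":-0.00,"ay":-0.00,"az":-0.60}
{"x":-2.25,"y":-1.36,"z":0.86,"ax":-0.00,"ay":-0.00,"az":-0.60}
{"x":-2.23,"y":-1.39,"z":0.86,"ax":-0.00,"ay":-0.00,"az":-0.60}
{"x":-2.22,"y":-1.41,"z":0.86,"ax":-0.00,"ay":-0.00,"az":-0.60}
{"x":-2.20,"y":-1.43,"z":0.86,"ax":-0.00,"ay":-0.00,"az":-0.60}
```

Emit:
apply_moves(commands=[{"x": -2.4, "y": -1.0, "z": 0.6, "az": -0.6}, {"x": -2.4, "y": -1.0, "z": 0.6, "az": -0.6}, {"x": -2.4, "y": -1.1, "z": 0.6, "az": -0.6}, {"x": -2.4, "y": -1.1, "z": 0.6, "az": -0.6}, {"x": -2.4, "y": -1.1, "z": 0.6, "az": -0.6}, {"x": -2.4, "y": -1.1, "z": 0.6, "az": -0.6}, {"x": -2.4, "y": -1.2, "z": 0.6, "az": -0.6}, {"x": -2.3, "y": -1.2, "z": 0.6, "az": -0.6}, {"x": -2.3, "y": -1.2, "z": 0.6, "az": -0.6}, {"x": -2.3, "y": -1.2, "z": 0.6, "az": -0.6}], jaw=4.5)

```text
$.commands[0]: bad value
```

Emit:
apply_moves(commands=[{"x": -2.3, "y": -1.3, "z": 0.8, "az": -0.6}, {"x": -2.3, "y": -1.3, "z": 0.8, "az": -0.6}, {"x": -2.3, "y": -1.3, "z": 0.8, "az": -0.6}, {"x": -2.3, "y": -1.3, "z": 0.8, "az": -0.6}, {"x": -2.2, "y": -1.4, "z": 0.8, "az": -0.6}, {"x": -2.2, "y": -1.4, "z": 0.8, "az": -0.6}, {"x": -2.2, "y": -1.4, "z": 0.8, "az": -0.6}, {"x": -2.2, "y": -1.4, "z": 0.8, "az": -0.6}, {}])

```text
$.commands[0]: bad value
```

```bash
python3 -c "
from plan import *
import cv2
st()
f=r.grab_frame('wrist');cv2.imwrite('pics/w1.png',f['pixels'][...,::-1])
plan((.5424,.1143,.177),down(74.7),5)"
```

```text
t 0.15 p [0.2316 0.4711 0.4043] F [-0.4 -0.2 -0.3] w 0.0857 q [ 0.89  0.31  1.5   0.    1.33 -0.22]
total deg [ -0.   -0.  -10.9] step mm 105.00541822482647
{"x":-8.73,"y":-3.66,"z":4.55,"ax":-0.01,"ay":-0.00,"az":-2.17}
{"x":-8.58,"y":-3.99,"z":4.55,"ax":-0.01,"ay":-0.00,"az":-2.17}
{"x":-8.42,"y":-4.31,"z":4.55,"ax":-0.01,"ay":-0.00,"az":-2.17}
{"x":-8.25,"y":-4.63,"z":4.55,"ax":-0.01,"ay":-0.00,"az":-2.17}
{"x":-8.07,"y":-4.94,"z":4.55,"ax":-0.01,"ay":-0.00,"az":-2.17}
```

View pics/w1.png

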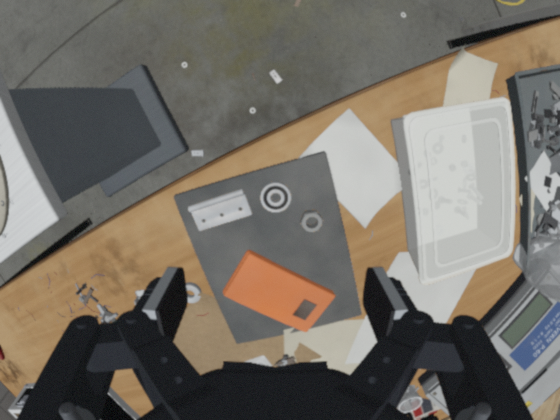

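The wrist view shows only the desk at the start pose, because the rows were refused: every row needs all six numbers.

Emit:
apply_moves(commands=[{"x": -2.4, "y": -1.0, "z": 0.6, "ax": 0, "ay": 0, "az": -0.6}, {"x": -2.4, "y": -1.0, "z": 0.6, "ax": 0, "ay": 0, "az": -0.6}, {"x": -2.4, "y": -1.1, "z": 0.6, "ax": 0, "ay": 0, "az": -0.6}, {"x": -2.4, "y": -1.1, "z": 0.6, "ax": 0, "ay": 0, "az": -0.6}, {"x": -2.4, "y": -1.1, "z": 0.6, "ax": 0, "ay": 0, "az": -0.6}, {"x": -2.4, "y": -1.1, "z": 0.6, "ax": 0, "ay": 0, "az": -0.6}, {"x": -2.4, "y": -1.2, "z": 0.6, "ax": 0, "ay": 0, "az": -0.6}, {"x": -2.3, "y": -1.2, "z": 0.6, "ax": 0, "ay": 0, "az": -0.6}, {"x": -2.3, "y": -1.2, "z": 0.6, "ax": 0, "ay": 0, "az": -0.6}, {"x": -2.3, "y": -1.2, "z": 0.6, "ax": 0, "ay": 0, "az": -0.6}], jaw=4.5)

```text
time: 1.2
position: [0.405, 0.2731, 0.3444]
eef_rot: [0.175, 0.985, -0.0, -0.0]
force: [-0.2, 0.0, -0.6]
width: 0.0452
finger_force: 0.0
```

Emit:
apply_moves(commands=[{"x": -2.3, "y": -1.3, "z": 0.8, "ax": 0, "ay": 0, "az": -0.6}, {"x": -2.3, "y": -1.3, "z": 0.8, "ax": 0, "ay": 0, "az": -0.6}, {"x": -2.3, "y": -1.3, "z": 0.8, "ax": 0, "ay": 0, "az": -0.6}, {"x": -2.3, "y": -1.3, "z": 0.8, "ax": 0, "ay": 0, "az": -0.6}, {"x": -2.2, "y": -1.4, "z": 0.8, "ax": 0, "ay": 0, "az": -0.6}, {"x": -2.2, "y": -1.4, "z": 0.8, "ax": 0, "ay": 0, "az": -0.6}, {"x": -2.2, "y": -1.4, "z": 0.8, "ax": 0, "ay": 0, "az": -0.6}, {"x": -2.2, "y": -1.4, "z": 0.8, "ax": 0, "ay": 0, "az": -0.6}, {"x": 0, "y": 0, "z": 0, "ax": 0, "ay": 0, "az": 0}])

```text
time: 2.1
position: [0.5433, 0.1133, 0.2794]
eef_rot: [0.135, 0.991, -0.0, -0.001]
force: [-0.6, -0.2, -0.7]
width: 0.0452
finger_force: 0.0
```

```bash
python3 -c "
from plan import *
import cv2
st()
f=r.grab_frame('wrist');cv2.imwrite('pics/w2.png',f['pixels'][...,::-1])
plan((.5424,.1143,.18),down(74.7),6)"
```

```text
t 2.1 p [0.5433 0.1133 0.2794] F [-0.6 -0.2 -0.7] w 0.0452 q [-0.01  0.5   1.56 -0.    1.07 -1.31]
total deg [-0.  -0.1 -0.2] step mm 16.658246941891136
{"x":-0.00,"y":-0.00,"z":1.67,"ax":-0.00,"ay":-0.01,"az":-0.03}
{"x":-0.00,"y":-0.00,"z":1.67,"ax":-0.00,"ay":-0.01,"az":-0.03}
{"x":-0.00,"y":-0.00,"z":1.67,"ax":-0.00,"ay":-0.01,"az":-0.03}
{"x":-0.00,"y":-0.00,"z":1.67,"ax":-0.00,"ay":-0.01,"az":-0.03}
{"x":-0.00,"y":-0.00,"z":1.67,"ax":-0.00,"ay":-0.01,"az":-0.03}
{"x":-0.00,"y":-0.00,"z":1.67,"ax":-0.00,"ay":-0.01,"az":-0.03}
```

View pics/w2.png

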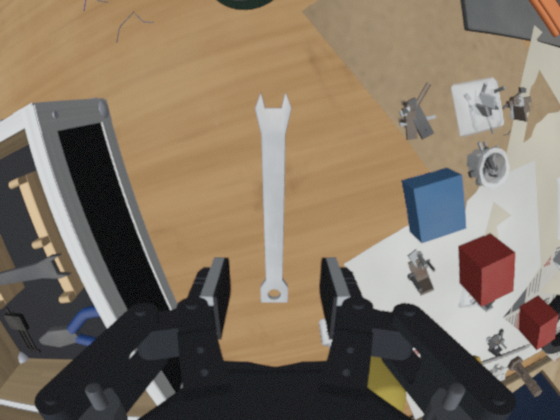

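The spanner lies vertical at column 273, midway between the fingers (215 and 335), and aligned with them. I'll descend and grip.

Emit:
apply_moves(commands=[{"x": 0, "y": 0, "z": 1.7, "ax": 0, "ay": 0, "az": 0}, {"x": 0, "y": 0, "z": 1.7, "ax": 0, "ay": 0, "az": 0}, {"x": 0, "y": 0, "z": 1.7, "ax": 0, "ay": 0, "az": 0}, {"x": 0, "y": 0, "z": 1.7, "ax": 0, "ay": 0, "az": 0}, {"x": 0, "y": 0, "z": 1.7, "ax": 0, "ay": 0, "az": 0}, {"x": 0, "y": 0, "z": 1.0, "ax": 0, "ay": 0, "az": 0}, {"x": 0, "y": 0, "z": 0.6, "ax": 0, "ay": 0, "az": 0}, {"x": 0, "y": 0, "z": 0.1, "ax": 0, "ay": 0, "az": 0}, {"x": 0, "y": 0, "z": 0, "ax": 0, "ay": 0, "az": 0}])

```text
time: 3.05
position: [0.5422, 0.1155, 0.1792]
eef_rot: [0.134, 0.991, 0.0, 0.0]
force: [0.4, 0.5, -0.4]
width: 0.0451
finger_force: 0.0
```

Emit:
apply_moves(commands=[{"x": 0, "y": 0, "z": 0, "ax": 0, "ay": 0, "az": 0}, {"x": 0, "y": 0, "z": 0, "ax": 0, "ay": 0, "az": 0}, {"x": 0, "y": 0, "z": 0, "ax": 0, "ay": 0, "az": 0}, {"x": 0, "y": 0, "z": 0, "ax": 0, "ay": 0, "az": 0}, {"x": 0, "y": 0, "z": 0, "ax": 0, "ay": 0, "az": 0}, {"x": 0, "y": 0, "z": 0, "ax": 0, "ay": 0, "az": 0}], jaw=0.5, grip_force=50)

```text
time: 3.65
position: [0.5424, 0.1153, 0.1797]
eef_rot: [0.134, 0.991, 0.0, 0.001]
force: [-0.8, -0.1, 6.5]
width: 0.0049
finger_force: 3.1
```

The fingers closed just above the spanner's top face. I'll open, go 5 mm lower and grip again.

Emit:
apply_moves(commands=[{"x": 0, "y": 0, "z": -0.3, "ax": 0, "ay": 0, "az": 0}, {"x": 0, "y": 0, "z": 0, "ax": 0, "ay": 0, "az": 0}, {"x": 0, "y": 0, "z": 0, "ax": 0, "ay": 0, "az": 0}, {"x": 0, "y": 0, "z": 0, "ax": 0, "ay": 0, "az": 0}, {"x": 0, "y": 0, "z": 0.4, "ax": 0, "ay": 0, "az": 0}, {"x": 0, "y": 0, "z": 0.4, "ax": 0, "ay": 0, "az": 0}, {"x": 0, "y": 0, "z": 0, "ax": 0, "ay": 0, "az": 0}], jaw=4.0)

```text
time: 4.35
position: [0.5418, 0.1153, 0.1729]
eef_rot: [0.134, 0.991, -0.0, -0.001]
force: [0.2, 0.0, 0.7]
width: 0.04
finger_force: 0.0
```

Emit:
apply_moves(commands=[{"x": 0, "y": 0, "z": 0, "ax": 0, "ay": 0, "az": 0}, {"x": 0, "y": 0, "z": 0, "ax": 0, "ay": 0, "az": 0}, {"x": 0, "y": 0, "z": 0, "ax": 0, "ay": 0, "az": 0}, {"x": 0, "y": 0, "z": 0, "ax": 0, "ay": 0, "az": 0}, {"x": 0, "y": 0, "z": 0, "ax": 0, "ay": 0, "az": 0}], jaw=1.0, grip_force=50)

```text
time: 4.85
position: [0.5421, 0.1154, 0.1739]
eef_rot: [0.134, 0.991, 0.0, 0.0]
force: [0.9, -0.8, 3.4]
width: 0.0155
finger_force: 49.5
```

```bash
python3 -c "
from plan import *
p,R=st()
s=plan(p+[0,0,.15],R,5)
q=W((-.066,.012,0));print(q)
plan((q[0],q[1],.31),down(np.degrees(TH)),14,s)"
```

```text
t 4.85 p [0.5421 0.1154 0.1739] F [ 0.9 -0.8  3.4] w 0.0155 q [-0.    0.66  1.63 -0.    0.85 -1.3 ]
total deg [0. 0. 0.] step mm 29.999999999999993
{"x":-0.00,"y":0.00,"z":-3.00,"ax":0.00,"ay":0.00,"az":0.00}
{"x":-0.00,"y":0.00,"z":-3.00,"ax":0.00,"ay":0.00,"az":0.00}
{"x":-0.00,"y":0.00,"z":-3.00,"ax":0.00,"ay":0.00,"az":0.00}
{"x":-0.00,"y":0.00,"z":-3.00,"ax":0.00,"ay":0.00,"az":0.00}
{"x":-0.00,"y":0.00,"z":-3.00,"ax":0.00,"ay":0.00,"az":0.00}
[ 0.47744292 -0.12562448  0.        ]
total deg [ 0.  0. 77.] step mm 17.850452021749714
{"x":-0.01,"y":-1.78,"z":0.10,"ax":0.00,"ay":0.00,"az":5.50}
{"x":-0.18,"y":-1.77,"z":0.10,"ax":0.00,"ay":0.00,"az":5.50}
{"x":-0.35,"y":-1.75,"z":0.10,"ax":0.00,"ay":0.00,"az":5.50}
{"x":-0.52,"y":-1.71,"z":0.10,"ax":0.00,"ay":0.00,"az":5.50}
{"x":-0.68,"y":-1.65,"z":0.10,"ax":0.00,"ay":0.00,"az":5.50}
{"x":-0.83,"y":-1.58,"z":0.10,"ax":0.00,"ay":0.00,"az":5.50}
{"x":-0.98,"y":-1.49,"z":0.10,"ax":0.00,"ay":0.00,"az":5.50}
{"x":-1.12,"y":-1.39,"z":0.10,"ax":0.00,"ay":0.00,"az":5.50}
{"x":-1.25,"y":-1.28,"z":0.10,"ax":0.00,"ay":0.00,"az":5.50}
{"x":-1.36,"y":-1.15,"z":0.10,"ax":0.00,"ay":0.00,"az":5.50}
{"x":-1.47,"y":-1.01,"z":0.10,"ax":0.00,"ay":0.00,"az":5.50}
{"x":-1.56,"y":-0.87,"z":0.10,"ax":0.00,"ay":0.00,"az":5.50}
{"x":-1.63,"y":-0.72,"z":0.10,"ax":0.00,"ay":0.00,"az":5.50}
{"x":-1.69,"y":-0.56,"z":0.10,"ax":0.00,"ay":0.00,"az":5.50}
```

Emit:
apply_moves(commands=[{"x": 0, "y": 0, "z": -1.5, "ax": 0, "ay": 0, "az": 0}, {"x": 0, "y": 0, "z": -3, "ax": 0, "ay": 0, "az": 0}, {"x": 0, "y": 0, "z": -3, "ax": 0, "ay": 0, "az": 0}, {"x": 0, "y": 0, "z": -3, "ax": 0, "ay": 0, "az": 0}, {"x": 0, "y": 0, "z": -3, "ax": 0, "ay": 0, "az": 0}, {"x": 0, "y": 0, "z": -1, "ax": 0, "ay": 0, "az": 0}, {"x": 0, "y": -1.8, "z": 0.1, "ax": 0, "ay": 0, "az": 5.5}, {"x": -0.2, "y": -1.8, "z": 0.1, "ax": 0, "ay": 0, "az": 5.5}, {"x": -0.4, "y": -1.7, "z": 0.1, "ax": 0, "ay": 0, "az": 5.5}, {"x": -0.5, "y": -1.7, "z": 0.1, "ax": 0, "ay": 0, "az": 5.5}])

```text
time: 5.85
position: [0.5237, 0.0458, 0.3134]
eef_rot: [0.322, 0.947, -0.0, -0.001]
force: [0.2, -0.5, -1.0]
width: 0.0159
finger_force: 49.0
```

Emit:
apply_moves(commands=[{"x": -0.7, "y": -1.7, "z": 0.1, "ax": 0, "ay": 0, "az": 5.5}, {"x": -0.8, "y": -1.6, "z": 0.1, "ax": 0, "ay": 0, "az": 5.5}, {"x": -1.0, "y": -1.5, "z": 0.1, "ax": 0, "ay": 0, "az": 5.5}, {"x": -1.1, "y": -1.4, "z": 0.1, "ax": 0, "ay": 0, "az": 5.5}, {"x": -1.2, "y": -1.3, "z": 0.1, "ax": 0, "ay": 0, "az": 5.5}, {"x": -1.4, "y": -1.2, "z": 0.1, "ax": 0, "ay": 0, "az": 5.5}, {"x": -1.5, "y": -1.0, "z": 0.1, "ax": 0, "ay": 0, "az": 5.5}, {"x": -1.6, "y": -0.9, "z": 0.1, "ax": 0, "ay": 0, "az": 5.5}, {"x": -1.6, "y": -0.7, "z": 0.1, "ax": 0, "ay": 0, "az": 5.5}, {"x": -1.7, "y": -0.6, "z": 0.1, "ax": 0, "ay": 0, "az": 5.5}])

```text
time: 6.85
position: [0.4757, -0.1278, 0.3035]
eef_rot: [0.723, 0.691, -0.0, -0.001]
force: [0.0, -0.8, -1.3]
width: 0.0161
finger_force: 49.0
```

Emit:
apply_moves(commands=[{"x": 0, "y": 0, "z": 0, "ax": 0, "ay": 0, "az": 0}, {"x": 0, "y": 0, "z": 0, "ax": 0, "ay": 0, "az": 0}])

```text
time: 7.05
position: [0.476, -0.127, 0.3039]
eef_rot: [0.721, 0.693, -0.0, -0.001]
force: [-0.1, 0.5, -0.2]
width: 0.0159
finger_force: 49.0
```

```bash
python3 -c "
from plan import *
import cv2
st()
f=r.grab_frame('wrist');g=r.grab_frame('scene')
import pickle;pickle.dump((f,g),open('f3.pkl','wb'))
a=np.hstack([f['pixels'],cv2.resize(g['pixels'][140:350,190:470],(560,420))]);a=cv2.resize(a,(800,300),interpolation=cv2.INTER_AREA)
cv2.imwrite('pics/w3.png',a[...,::-1])
q=W((-.066,.012,0))
plan((q[0],q[1],.24),down(np.degrees(TH)),5)"
```

```text
t 7.05 p [ 0.476  -0.127   0.3039] F [-0.1  0.5 -0.2] w 0.0159 q [-0.5   0.35  1.73  0.    1.06 -0.46]
total deg [-0.  -0.   0.1] step mm 12.860407592906975
{"x":0.02,"y":0.03,"z":1.29,"ax":-0.01,"ay":-0.01,"az":0.02}
{"x":0.02,"y":0.03,"z":1.29,"ax":-0.01,"ay":-0.01,"az":0.02}
{"x":0.02,"y":0.02,"z":1.29,"ax":-0.01,"ay":-0.01,"az":0.02}
{"x":0.02,"y":0.02,"z":1.29,"ax":-0.01,"ay":-0.01,"az":0.02}
{"x":0.02,"y":0.02,"z":1.29,"ax":-0.01,"ay":-0.01,"az":0.02}
```

View pics/w3.png

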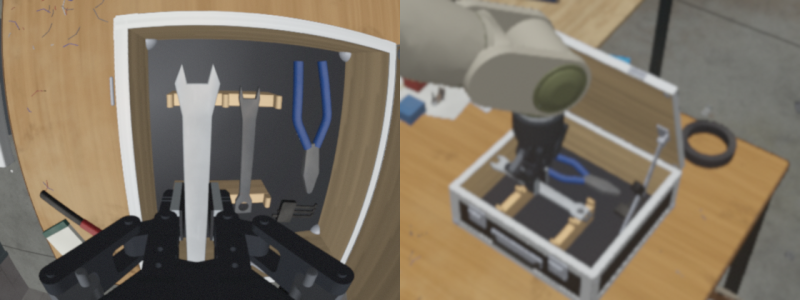

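The left half shows the held spanner (column 197) in line with the rails' front slot, with the short spanner clear at column 250. The scene half agrees. I'll lower it.

Emit:
apply_moves(commands=[{"x": 0.1, "y": 0.1, "z": 1.5, "ax": 0, "ay": 0, "az": 0}, {"x": 0, "y": 0, "z": 1.5, "ax": 0, "ay": 0, "az": 0}, {"x": 0, "y": 0, "z": 1.5, "ax": 0, "ay": 0, "az": 0}, {"x": 0, "y": 0, "z": 1.3, "ax": 0, "ay": 0, "az": 0}, {"x": 0, "y": 0, "z": 0.8, "ax": 0, "ay": 0, "az": 0}, {"x": 0, "y": 0, "z": 0.6, "ax": 0, "ay": 0, "az": 0}, {"x": 0, "y": 0, "z": 0.3, "ax": 0, "ay": 0, "az": 0}, {"x": 0, "y": 0, "z": 0, "ax": 0, "ay": 0, "az": 0}])

```text
time: 7.95
position: [0.4772, -0.1261, 0.2297]
eef_rot: [0.721, 0.692, -0.0, -0.0]
force: [-0.0, -0.6, 0.0]
width: 0.0159
finger_force: 49.0
```

Emit:
apply_moves(commands=[{"x": 0, "y": 0, "z": 0.2, "ax": 0, "ay": 0, "az": 0}, {"x": 0, "y": 0, "z": 0.2, "ax": 0, "ay": 0, "az": 0}, {"x": 0, "y": 0, "z": 0.1, "ax": 0, "ay": 0, "az": 0}, {"x": 0, "y": 0, "z": 0, "ax": 0, "ay": 0, "az": 0}])

```text
time: 8.35
position: [0.4771, -0.1262, 0.2246]
eef_rot: [0.722, 0.692, -0.0, -0.0]
force: [0.4, 0.7, -2.0]
width: 0.0158
finger_force: 49.0
```

Emit:
apply_moves(commands=[{"x": 0, "y": 0, "z": 0, "ax": 0, "ay": 0, "az": 0}, {"x": 0, "y": 0, "z": 0, "ax": 0, "ay": 0, "az": 0}, {"x": 0, "y": 0, "z": 0, "ax": 0, "ay": 0, "az": 0}, {"x": 0, "y": 0, "z": 0, "ax": 0, "ay": 0, "az": 0}, {"x": 0, "y": 0, "z": -0.5, "ax": 0, "ay": 0, "az": 0}, {"x": 0, "y": 0, "z": -1.5, "ax": 0, "ay": 0, "az": 0}, {"x": 0, "y": 0, "z": -2, "ax": 0, "ay": 0, "az": 0}, {"x": 0, "y": 0, "z": -3, "ax": 0, "ay": 0, "az": 0}, {"x": 0, "y": 0, "z": -3, "ax": 0, "ay": 0, "az": 0}, {"x": 0, "y": 0, "z": 0, "ax": 0, "ay": 0, "az": 0}], jaw=3.2)

```text
time: 9.35
position: [0.4776, -0.1264, 0.3286]
eef_rot: [0.722, 0.692, 0.001, 0.003]
force: [-0.3, -0.8, -0.3]
width: 0.0322
finger_force: 0.0
```

```bash
python3 -c "
from plan import *
import cv2
p,R=st()
f=r.grab_frame('wrist');g=r.grab_frame('scene')
import pickle;pickle.dump((f,g),open('f4.pkl','wb'))
a=np.hstack([f['pixels'],cv2.resize(g['pixels'][140:350,190:470],(560,420))]);a=cv2.resize(a,(800,300),interpolation=cv2.INTER_AREA)
cv2.imwrite('pics/w4.png',a[...,::-1])
"
```

```text
t 9.35 p [ 0.4776 -0.1264  0.3286] F [-0.3 -0.8 -0.3] w 0.0322 q [-0.5   0.32  1.7   0.    1.12 -0.46]
```

View pics/w4.png

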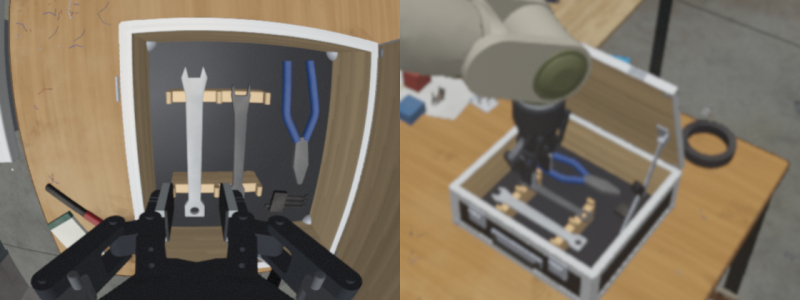

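The long spanner lies across both rails in the front slot, with its ends overhanging evenly; the short spanner is unmoved and the lid is still up. Next I'll locate the black grip by projecting its dark pixels onto the stay plane (case y = -0.118).

Run:
```python
import pickle
from h import *
from plan import W,TH,C
d=pickle.load(open("f0.pkl","rb"))
ct,s_=np.cos(TH),np.sin(TH)
def case(p): q=np.array(p[:2])-C;return np.array([ct*q[0]+s_*q[1],-s_*q[0]+ct*q[1],p[2]])
out=[]
for n,(u,v) in(("top",(346,208)),("scene",(356,271))):
    f=d[n];im=f["pixels"].astype(int);w=9
    sub=im[v-w:v+w+1,u-w:u+w+1].max(2);
    print(n);print(sub)
    m=(sub<(28 if n=="top" else 32)).astype(np.uint8)
    k,l,s,c=cv2.connectedComponentsWithStats(m,connectivity=4);b=l[w,w] or 1+np.argmax(s[1:,4])
    ys,xs=np.where(l==b);o=[]
    for x,y in zip(xs,ys):
        O,D=ray(f,x+u-w,y+v-w);O2=case(O);D2=case(O+D)-O2;o.append((O2+D2*(-.118-O2[1])/D2[1]))
    o=np.array(o);print(len(o),c[b]+[u-w,v-w],"case mean",o.mean(0),o.min(0),o.max(0))
    out.append(c[b]+[u-w,v-w])
p=tri(d["top"],out[0],d["scene"],out[1]);print("tri",p,case(p))
```

```text
top
[[ 57  55  60  54  56  50  57  88 161 107  80 168 235 232 233 172 141 152
  149]
 [ 58  55  60  54  53  50  50  94 149  78  99 171 232 229 233 179 152 156
  151]
 [ 54  61  55  56  55  57  58  91 117  78 126 175 234 229 232 186 153 156
  158]
 [ 53  56  52  57  59  54  70 133 131  80 151 167 234 231 228 177 146 155
  155]
 [ 53  59  59  54  60  55  70 145 133  64 126 158 237 228 232 195 143 156
  152]
 [ 57  55  54  58  55  56  25   0   2  22  61 132 246 233 235 207 143 146
  148]
 [ 57  60  56  57  61  68  15   7  20  12   6  85 216 236 234 200 143 156
  149]
 [ 62  61  52  56  63  58   0  11   7  16   0  25 125 242 234 203 149 158
  159]
 [ 54  62  60  64  59  60  13  14  21  23  11   7 105 245 233 200 152 155
  157]
 [ 60  54  56  56  60  57  14  21  19  30  21   9  91 251 233 219 148 156
  153]
 [ 59  59  57  57  59  58  15  11  29  24  23  13  93 248 237 244 147 152
  152]
 [ 58  56  64  57  61  58  45   6  21  31  14   0  93 250 235 244 140 150
  151]
 [ 60  56  51  60  62  61  62  20  20  12  26  11  97 245 238 236 141 149
  152]
 [ 57  59  62  59  60  61  67  91  63  30  
[... 1666 characters left out ...]
2  61  61  62  60  57  51  51  53  49  46  57  74  79  84  99 113
  125]
 [ 61  62  61  61  60  62  60  61  76  87  73  55  63  76  76  68  73  86
  111]
 [ 61  61  61  61  60  62  63  78 108 118  98  69  64  68  67  64  63  77
  114]
 [ 61  61  61  62  60  61  70 100 131 132 108  79  65  63  63  61  70 103
  147]
 [ 61  61  62  60  61  64  83 119 139 130 104  76  63  60  61  68  95 139
  176]
 [ 61  60  62  61  64  72 101 133 138 119  90  71  61  60  66  91 134 171
  194]]Traceback (most recent call last):
  File "<stdin>", line 13, in <module>
    return _wrapfunc(a, 'argmax', axis=axis, out=out, **kwds)
    return bound(*args, **kwds)
ValueError: attempt to get argmax of an empty sequence
```

Run:
```python
import pickle
from h import *
from plan import W,TH,C
d=pickle.load(open("f0.pkl","rb"))
ct,s_=np.cos(TH),np.sin(TH)
def case(p): q=np.array(p[:2])-C;return np.array([ct*q[0]+s_*q[1],-s_*q[0]+ct*q[1],p[2]])
f=d["scene"]
for u,v in((356,270.7),(355,266),(358,275),(352.5,271),(360,270)):
    O,D=ray(f,u,v);O2=case(O);D2=case(O+D)-O2;print(u,v,O2+D2*(-.118-O2[1])/D2[1])
print(case(tri(d["top"],(345.8,208),f,(356,270.7))))
t=d["top"]
for ang in(52,90,120,142):
    a=np.radians(52);b=np.radians(ang)
    g=(-.01+.074*np.cos(a)+.028*np.cos(b),-.118,.06+.074*np.sin(a)+.028*np.sin(b))
    print(ang,np.round(g,3),proj(t,W(g)),proj(f,W(g)))
k=(-.01+.074*np.cos(a),-.118,.06+.074*np.sin(a));print("knee",k,proj(t,W(k)),proj(f,W(k)))
```

```text
356 270.7 [ 0.02273012 -0.118       0.13924035]
355 266 [ 0.0138172  -0.118       0.16332053]
358 275 [ 0.03695905 -0.118       0.11089167]
352.5 271 [ 0.00527337 -0.118       0.15459899]
360 270 [ 0.04314239 -0.118       0.12254101]
[ 0.02153776 -0.11590327  0.13803886]
52 [ 0.053 -0.118  0.14 ] [346.96681688 195.6263371 ] [363.135224   262.22078365]
90 [ 0.036 -0.118  0.146] [347.54648189 201.48693162] [359.39428157 265.11080132]
120 [ 0.022 -0.118  0.143] [347.55559752 206.97046814] [355.87822755 270.04624698]
142 [ 0.013 -0.118  0.136] [347.29900547 210.48823113] [353.61238384 274.32960648]
knee (np.float64(0.03555894917409871), -0.118, np.float64(0.11831279576689743)) [346.0577243  203.71490944] [358.02892065 273.26286517]
```

```bash
cat >> plan.py <<'E'
G=(.0222,-.118,.139)
def tg(g,elev,back=0.,depth=.155):
    a=np.radians(elev);d=np.array([np.cos(a),0,-np.sin(a)])
    return W(np.array(g)-(depth+back)*d),flip(tilt(elev))
E
python3 -c "
from plan import *
p,R=tg(G,65,.08);print(p)
plan(p,R,14)"
```

```text
[ 0.4610473  -0.25506455  0.35198233]
total deg [-19.5  19.6  88.4] step mm 9.47387272880836
{"x":-0.92,"y":-0.08,"z":-0.19,"ax":-1.40,"ay":1.40,"az":6.32}
{"x":-0.92,"y":0.03,"z":-0.22,"ax":-1.40,"ay":1.40,"az":6.32}
{"x":-0.91,"y":0.14,"z":-0.24,"ax":-1.40,"ay":1.40,"az":6.32}
{"x":-0.88,"y":0.24,"z":-0.25,"ax":-1.40,"ay":1.40,"az":6.32}
{"x":-0.84,"y":0.34,"z":-0.27,"ax":-1.40,"ay":1.40,"az":6.32}
{"x":-0.79,"y":0.44,"z":-0.28,"ax":-1.40,"ay":1.40,"az":6.32}
{"x":-0.73,"y":0.53,"z":-0.28,"ax":-1.40,"ay":1.40,"az":6.32}
{"x":-0.66,"y":0.61,"z":-0.29,"ax":-1.40,"ay":1.40,"az":6.32}
{"x":-0.58,"y":0.69,"z":-0.29,"ax":-1.40,"ay":1.40,"az":6.32}
{"x":-0.50,"y":0.76,"z":-0.28,"ax":-1.40,"ay":1.40,"az":6.32}
{"x":-0.40,"y":0.81,"z":-0.27,"ax":-1.40,"ay":1.40,"az":6.32}
{"x":-0.30,"y":0.86,"z":-0.26,"ax":-1.40,"ay":1.40,"az":6.32}
{"x":-0.20,"y":0.89,"z":-0.25,"ax":-1.40,"ay":1.40,"az":6.32}
{"x":-0.09,"y":0.91,"z":-0.23,"ax":-1.40,"ay":1.40,"az":6.32}
```

Emit:
apply_moves(commands=[{"x": -0.9, "y": -0.1, "z": -0.2, "ax": -1.4, "ay": 1.4, "az": 6.3}, {"x": -0.9, "y": 0, "z": -0.2, "ax": -1.4, "ay": 1.4, "az": 6.3}, {"x": -0.9, "y": 0.1, "z": -0.2, "ax": -1.4, "ay": 1.4, "az": 6.3}, {"x": -0.9, "y": 0.2, "z": -0.3, "ax": -1.4, "ay": 1.4, "az": 6.3}, {"x": -0.8, "y": 0.3, "z": -0.3, "ax": -1.4, "ay": 1.4, "az": 6.3}, {"x": -0.8, "y": 0.4, "z": -0.3, "ax": -1.4, "ay": 1.4, "az": 6.3}, {"x": -0.7, "y": 0.5, "z": -0.3, "ax": -1.4, "ay": 1.4, "az": 6.3}, {"x": -0.7, "y": 0.6, "z": -0.3, "ax": -1.4, "ay": 1.4, "az": 6.3}, {"x": -0.6, "y": 0.7, "z": -0.3, "ax": -1.4, "ay": 1.4, "az": 6.3}, {"x": -0.5, "y": 0.8, "z": -0.3, "ax": -1.4, "ay": 1.4, "az": 6.3}])

```text
time: 10.45
position: [0.4632, -0.2176, 0.3437]
eef_rot: [0.966, 0.203, 0.163, 0.002]
force: [1.1, -0.8, -0.9]
width: 0.0321
finger_force: 0.0
```

Emit:
apply_moves(commands=[{"x": -0.4, "y": 0.8, "z": -0.3, "ax": -1.4, "ay": 1.4, "az": 6.3}, {"x": -0.3, "y": 0.9, "z": -0.3, "ax": -1.4, "ay": 1.4, "az": 6.3}, {"x": -0.2, "y": 0.9, "z": -0.3, "ax": -1.4, "ay": 1.4, "az": 6.3}, {"x": -0.1, "y": 0.9, "z": -0.2, "ax": -1.4, "ay": 1.4, "az": 6.3}, {"x": 0, "y": 0, "z": 0, "ax": 0, "ay": 0, "az": 0}])

```text
time: 10.95
position: [0.4584, -0.255, 0.3525]
eef_rot: [0.976, -0.019, 0.216, 0.004]
force: [0.5, -0.4, -0.1]
width: 0.0322
finger_force: 0.0
```

```bash
python3 -c "
from plan import *
import cv2
st()
f=r.grab_frame('wrist')
import pickle;pickle.dump(f,open('f5.pkl','wb'))
# predicted grip pixel in wrist
T=np.array(f['world_from_camera'])
for n,g in (('grip',G),('end',(.0148,-.118,.151)),('knee',(.0356,-.118,.118))):
    c=T[:3,:3].T@(W(g)-T[:3,3]);th=np.arctan2(np.hypot(c[0],c[1]),c[2]);u=c[:2]/np.hypot(c[0],c[1])*th*f['fx']
    print(n,u+[f['cx'],f['cy']])
cv2.imwrite('pics/w5.png',f['pixels'][...,::-1])
p,R=tg(G,65,0,.158)
plan(p,R,8)"
```

```text
t 10.95 p [ 0.4584 -0.255   0.3525] F [ 0.5 -0.4 -0.1] w 0.0322 q [-0.78  0.3   1.68  0.38  0.87  0.63]
grip [276.42612703 219.85914205]
end [276.52781176 230.05286683]
knee [276.2714338  203.95033848]
total deg [-0.1  0.1  0.3] step mm 9.821106110530597
{"x":0.03,"y":0.01,"z":0.98,"ax":-0.01,"ay":0.01,"az":0.03}
{"x":0.03,"y":0.01,"z":0.98,"ax":-0.01,"ay":0.01,"az":0.03}
{"x":0.03,"y":0.01,"z":0.98,"ax":-0.01,"ay":0.01,"az":0.03}
{"x":0.03,"y":0.01,"z":0.98,"ax":-0.01,"ay":0.01,"az":0.03}
{"x":0.03,"y":0.01,"z":0.98,"ax":-0.01,"ay":0.01,"az":0.03}
{"x":0.03,"y":0.01,"z":0.98,"ax":-0.01,"ay":0.01,"az":0.03}
{"x":0.03,"y":0.01,"z":0.98,"ax":-0.01,"ay":0.01,"az":0.03}
{"x":0.03,"y":0.01,"z":0.98,"ax":-0.01,"ay":0.01,"az":0.03}
```

View pics/w5.png

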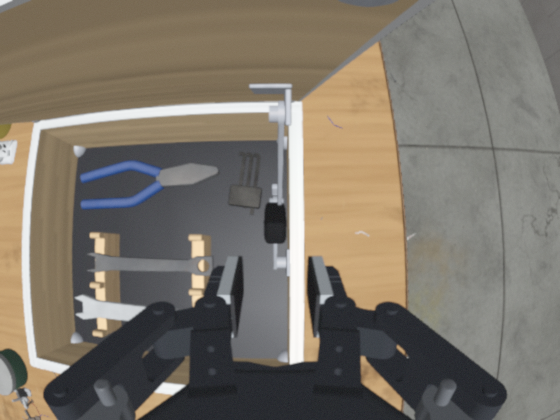

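The wrist view shows the black grip at (275,223), against a predicted (276,220) and centred between the fingers. I'll advance and close on it.

Emit:
apply_moves(commands=[{"x": 0, "y": 0, "z": 1.2, "ax": 0, "ay": 0, "az": 0}, {"x": 0, "y": 0, "z": 1.2, "ax": 0, "ay": 0, "az": 0}, {"x": 0, "y": 0, "z": 1.2, "ax": 0, "ay": 0, "az": 0}, {"x": 0.1, "y": 0, "z": 1.2, "ax": 0, "ay": 0, "az": 0}, {"x": 0.1, "y": 0, "z": 1.0, "ax": 0, "ay": 0, "az": 0}, {"x": 0, "y": 0, "z": 1.0, "ax": 0, "ay": 0, "az": 0}, {"x": 0, "y": 0, "z": 0.7, "ax": 0, "ay": 0, "az": 0}, {"x": 0, "y": 0, "z": 0.3, "ax": 0, "ay": 0, "az": 0}, {"x": 0, "y": 0, "z": 0, "ax": 0, "ay": 0, "az": 0}])

```text
time: 11.9
position: [0.4935, -0.2557, 0.2834]
eef_rot: [0.976, -0.018, 0.216, 0.004]
force: [-0.3, -0.6, -0.0]
width: 0.0322
finger_force: 0.0
```

Emit:
apply_moves(commands=[{"x": 0, "y": 0, "z": 0, "ax": 0, "ay": 0, "az": 0}, {"x": 0, "y": 0, "z": 0, "ax": 0, "ay": 0, "az": 0}, {"x": 0, "y": 0, "z": 0, "ax": 0, "ay": 0, "az": 0}, {"x": 0, "y": 0, "z": 0, "ax": 0, "ay": 0, "az": 0}], jaw=0.5, grip_force=30)

```text
time: 12.3
position: [0.4934, -0.2561, 0.2842]
eef_rot: [0.976, -0.018, 0.217, 0.005]
force: [-3.0, -4.0, 2.0]
width: 0.0135
finger_force: 34.9
```

```bash
python3 -c "
from plan import *
p,R=st()
print(Ro.as_matrix(R)[:,2])
g=p+.155*R.as_matrix()[:,2]
q=Ro.from_euler('z',-TH).apply(g-np.r_[C,0]);print('grasp case',q)
piv=np.array([-.01,-.118,.06]);rel=np.array(G)-piv
s=None
for dth,el,n in ((.25,60,5),(.5,54,5)):
    c,sn=np.cos(dth),np.sin(dth)
    g1=piv+[c*rel[0]-sn*rel[2],0,sn*rel[0]+c*rel[2]]
    P,Q=tg(g1,el,0,.157);s=plan(P,Q,n,s)
"
```

```text
t 12.3 p [ 0.4934 -0.2561  0.2842] F [-3. -4.  2.] w 0.0135 q [-0.73  0.45  1.66  0.42  0.73  0.61]
[ 0.42309624 -0.01781804 -0.90590954]
grasp case [ 0.02089457 -0.11778567  0.14377075]
total deg [0.  4.9 0.2] step mm 6.463531059378418
{"x":-0.61,"y":0.00,"z":-0.20,"ax":0.00,"ay":0.99,"az":0.04}
{"x":-0.61,"y":0.00,"z":-0.22,"ax":0.00,"ay":0.99,"az":0.04}
{"x":-0.61,"y":0.00,"z":-0.23,"ax":0.00,"ay":0.99,"az":0.04}
{"x":-0.60,"y":0.01,"z":-0.24,"ax":0.00,"ay":0.99,"az":0.04}
{"x":-0.60,"y":0.01,"z":-0.25,"ax":0.00,"ay":0.99,"az":0.04}
total deg [-0.  6.  0.] step mm 7.222991429718776
{"x":-0.69,"y":-0.00,"z":-0.20,"ax":-0.00,"ay":1.20,"az":0.00}
{"x":-0.69,"y":-0.00,"z":-0.21,"ax":-0.00,"ay":1.20,"az":0.00}
{"x":-0.69,"y":-0.00,"z":-0.23,"ax":-0.00,"ay":1.20,"az":0.00}
{"x":-0.68,"y":-0.00,"z":-0.24,"ax":-0.00,"ay":1.20,"az":0.00}
{"x":-0.67,"y":-0.00,"z":-0.26,"ax":-0.00,"ay":1.20,"az":0.00}
```

Emit:
apply_moves(commands=[{"x": -0.6, "y": 0, "z": -0.3, "ax": 0, "ay": 1, "az": 0}, {"x": -0.6, "y": 0, "z": -0.3, "ax": 0, "ay": 1, "az": 0}, {"x": -0.6, "y": 0, "z": -0.3, "ax": 0, "ay": 1, "az": 0}])

```text
time: 12.6
position: [0.4733, -0.2553, 0.284]
eef_rot: [0.97, -0.018, 0.243, 0.006]
force: [2.8, -5.1, -5.0]
width: 0.0136
finger_force: 33.3
```

Emit:
apply_moves(commands=[{"x": -0.6, "y": 0, "z": -0.3, "ax": 0, "ay": 1, "az": 0}, {"x": -0.6, "y": 0, "z": -0.3, "ax": 0, "ay": 1, "az": 0}, {"x": -0.7, "y": 0, "z": -0.2, "ax": 0, "ay": 1.2, "az": 0}, {"x": -0.7, "y": 0, "z": -0.2, "ax": 0, "ay": 1.2, "az": 0}])

```text
time: 13.0
position: [0.4459, -0.2543, 0.28]
eef_rot: [0.96, -0.018, 0.28, 0.006]
force: [6.5, -3.2, -1.4]
width: 0.0134
finger_force: 32.5
```

Emit:
apply_moves(commands=[{"x": -0.7, "y": 0, "z": -0.2, "ax": 0, "ay": 1.2, "az": 0}, {"x": -0.7, "y": 0, "z": -0.2, "ax": 0, "ay": 1.2, "az": 0}, {"x": -0.4, "y": 0, "z": -0.1, "ax": 0, "ay": 0.5, "az": 0}, {"x": 0, "y": 0, "z": 0, "ax": 0, "ay": 0, "az": 0}])

```text
time: 13.4
position: [0.4283, -0.2536, 0.2748]
eef_rot: [0.952, -0.018, 0.304, 0.007]
force: [1.7, -2.8, 3.5]
width: 0.0136
finger_force: 33.2
```

```bash
python3 -c "
from plan import *
p,R=st()
g=p+.155*R.as_matrix()[:,2]
q=Ro.from_euler('z',-TH).apply(g-np.r_[C,0]);print('grasp case',q)
a0=np.arctan2(.1438-.06,.0209+.01);a1=np.arctan2(q[2]-.06,q[0]+.01);print('swing',a1-a0,np.hypot(q[2]-.06,q[0]+.01))
import cv2,pickle;from h import proj
d=pickle.load(open('f0.pkl','rb'))
A=[]
for n in ('scene','top'):
    f=r.grab_frame(n);A.append(f)
    # stay upper arm/lid: save crops
cv2.imwrite('pics/c6.png',np.hstack([cv2.resize(A[0]['pixels'][180:320,290:430],(400,400),interpolation=2),cv2.resize(A[1]['pixels'][160:270,280:390],(400,400),interpolation=2)])[...,::-1])
for k,f in (('scene',A[0]),('top',A[1])):
    im=np.abs(f['pixels'].astype(int)-d[k]['pixels']).sum(2)
"
```

```text
t 13.4 p [ 0.4283 -0.2536  0.2748] F [ 1.7 -2.8  3.5] w 0.0136 q [-0.84  0.35  1.88  0.8   0.62  0.17]
grasp case [-0.02005063 -0.11796401  0.14851143]
swing 0.4663343154455797 0.089080239987684
```

Emit:
apply_moves(commands=[{"x": 0, "y": 0, "z": 0, "ax": 0, "ay": 0, "az": 0}, {"x": 0, "y": 0, "z": 0, "ax": 0, "ay": 0, "az": 0}, {"x": 0, "y": 0, "z": 0, "ax": 0, "ay": 0, "az": 0}, {"x": 0, "y": 0, "z": -1, "ax": 0, "ay": 0, "az": 0}, {"x": 0, "y": 0, "z": -2, "ax": 0, "ay": 0, "az": 0}, {"x": 0, "y": 0, "z": -2, "ax": 0, "ay": 0, "az": 0}, {"x": 0, "y": 0, "z": -2, "ax": 0, "ay": 0, "az": 0}, {"x": 0, "y": 0, "z": -2, "ax": 0, "ay": 0, "az": 0}, {"x": 0, "y": 0, "z": 0, "ax": 0, "ay": 0, "az": 0}], jaw=3.5)

```text
time: 14.4
position: [0.3754, -0.2514, 0.3494]
eef_rot: [0.952, -0.018, 0.304, 0.008]
force: [1.1, 0.1, -0.3]
width: 0.035
finger_force: 0.0
```

Run:
```python
from plan import *
import cv2
st()
D=[(.23155,.47115,.4043,.891,.313,1.498),(.5433,.1133,.2794,-.01,.50,1.56),(.5421,.1154,.1739,0,.66,1.63),(.476,-.127,.3039,-.5,.35,1.73),(.4776,-.1264,.3286,-.5,.32,1.70)]
A=[];b=[];
for x,y,z,q1,q2,q3 in D:
    rr=x*np.cos(q1)+y*np.sin(q1);print("lat",-x*np.sin(q1)+y*np.cos(q1))
    A+=[[np.sin(q2),np.sin(q2+q3),1,0],[np.cos(q2),np.cos(q2+q3),0,1]];b+=[rr,z]
s=np.linalg.lstsq(np.array(A),np.array(b),rcond=None);print("L1 L2 a c",s[0],s[1])
fs=r.grab_frame("scene");ft=r.grab_frame("top")
cv2.imwrite('pics/c7.png',np.hstack([cv2.resize(fs['pixels'][130:330,230:430],(400,400),interpolation=2),cv2.resize(ft['pixels'][150:280,260:390],(400,400),interpolation=2)])[...,::-1])
```

```text
t 14.4 p [ 0.3754 -0.2514  0.3494] F [ 1.1  0.1 -0.3] w 0.035 q [-0.94  0.14  1.91  0.69  0.79  0.25]
lat 0.11610459724881869
lat 0.11872724449766092
lat 0.1154
lat 0.11675357101552326
lat 0.11804720141442422
L1 L2 a c [ 0.40263761  0.39887614 -0.0042424   0.11758721] [7.16018192e-05]
```

View pics/c7.png

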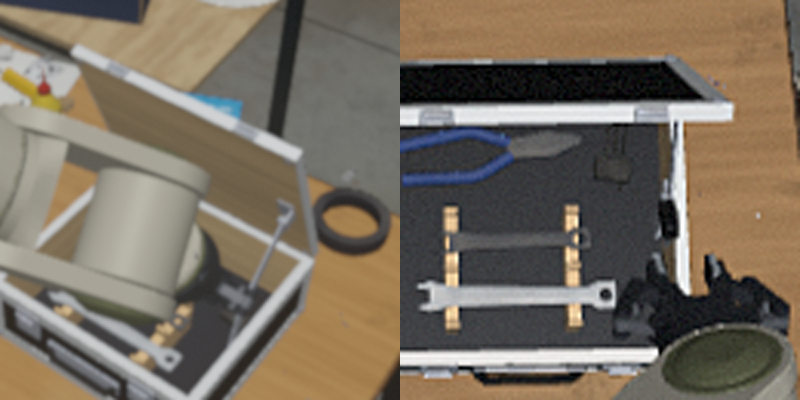

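The spanner is still in place and the lid is up. The grip is now at top-crop (668,215), about 12 px forward of where it started, so the knee is past centre. Next I'll go over the lid edge and push its outer face with closed fingers.

```bash
cat >> plan.py <<'E'
E0=70.
def tip(x,z,e=E0,y=0.): return tg((x,y,z),e,0,.173)
def lidtip(th,gap=0,s=.225,e=E0,y=0.):
    a=np.radians(e);n=np.array([-np.sin(a),-np.cos(a)])
    Q=np.array([.13-s*np.cos(th)+.012*np.sin(th),.095+s*np.sin(th)+.012*np.cos(th)])-.011*n+gap*np.array([np.sin(th),np.cos(th)])
    return tip(Q[0],Q[1],e,y)
E
python3 -c "
from plan import *
s=plan(*tip(.0,.43),10)
s=plan(*tip(.088,.40),4,s)
s=plan(*lidtip(1.2,.012),4,s)"
```

```text
total deg [ -0.  -15.3   0.2] step mm 29.077868599534593
{"x":2.26,"y":-1.17,"z":-1.40,"ax":-0.00,"ay":-1.53,"az":0.02}
{"x":2.22,"y":-1.17,"z":-1.46,"ax":-0.00,"ay":-1.53,"az":0.02}
{"x":2.18,"y":-1.17,"z":-1.52,"ax":-0.00,"ay":-1.53,"az":0.02}
{"x":2.14,"y":-1.17,"z":-1.58,"ax":-0.00,"ay":-1.53,"az":0.02}
{"x":2.10,"y":-1.17,"z":-1.64,"ax":-0.00,"ay":-1.53,"az":0.02}
{"x":2.05,"y":-1.17,"z":-1.69,"ax":-0.00,"ay":-1.53,"az":0.02}
{"x":2.01,"y":-1.17,"z":-1.75,"ax":-0.00,"ay":-1.53,"az":0.02}
{"x":1.96,"y":-1.17,"z":-1.80,"ax":-0.00,"ay":-1.53,"az":0.02}
{"x":1.91,"y":-1.18,"z":-1.85,"ax":-0.00,"ay":-1.53,"az":0.02}
{"x":1.86,"y":-1.18,"z":-1.90,"ax":-0.00,"ay":-1.53,"az":0.02}
total deg [0. 0. 0.] step mm 23.243278598338918
{"x":1.81,"y":-0.00,"z":1.46,"ax":0.00,"ay":0.00,"az":0.00}
{"x":1.81,"y":-0.00,"z":1.46,"ax":0.00,"ay":0.00,"az":0.00}
{"x":1.81,"y":-0.00,"z":1.46,"ax":0.00,"ay":0.00,"az":0.00}
{"x":1.81,"y":-0.00,"z":1.46,"ax":0.00,"ay":0.00,"az":0.00}
total deg [0. 0. 0.] step mm 20.778272803102197
{"x":-0.87,"y":-0.00,"z":1.89,"ax":0.00,"ay":0.00,"az":0.00}
{"x":-0.87,"y":-0.00,"z":1.89,"ax":0.00,"ay":0.00,"az":0.00}
{"x":-0.87,"y":-0.00,"z":1.89,"ax":0.00,"ay":0.00,"az":0.00}
{"x":-0.87,"y":-0.00,"z":1.89,"ax":0.00,"ay":0.00,"az":0.00}
```

Emit:
apply_moves(commands=[{"x": 2.3, "y": -1.2, "z": -1.4, "ax": 0, "ay": -1.5, "az": 0}, {"x": 2.2, "y": -1.2, "z": -1.5, "ax": 0, "ay": -1.5, "az": 0}, {"x": 2.2, "y": -1.2, "z": -1.5, "ax": 0, "ay": -1.5, "az": 0}, {"x": 2.1, "y": -1.2, "z": -1.6, "ax": 0, "ay": -1.5, "az": 0}, {"x": 2.1, "y": -1.2, "z": -1.6, "ax": 0, "ay": -1.5, "az": 0}, {"x": 2.1, "y": -1.2, "z": -1.7, "ax": 0, "ay": -1.5, "az": 0}, {"x": 2.0, "y": -1.2, "z": -1.8, "ax": 0, "ay": -1.5, "az": 0}, {"x": 2.0, "y": -1.2, "z": -1.8, "ax": 0, "ay": -1.5, "az": 0}, {"x": 1.9, "y": -1.2, "z": -1.9, "ax": 0, "ay": -1.5, "az": 0}, {"x": 1.9, "y": -1.2, "z": -1.9, "ax": 0, "ay": -1.8, "az": 0}], jaw=0)

```text
time: 15.5
position: [0.4849, -0.1344, 0.594]
eef_rot: [0.985, -0.018, 0.172, 0.003]
force: [-0.6, -1.1, -0.1]
width: 0.0
finger_force: 0.0
```

Emit:
apply_moves(commands=[{"x": 0, "y": 0, "z": 0, "ax": 0, "ay": 0, "az": 0}])

```text
time: 15.6
position: [0.485, -0.1338, 0.5957]
eef_rot: [0.984, -0.017, 0.175, 0.004]
force: [0.2, 0.2, 0.3]
width: -0.0002
finger_force: 0.0
```

```bash
python3 -c "
from plan import *
st()
s=plan(*tip(.088,.40),4)
s=plan(*lidtip(1.2,.012),4,s)"
```

```text
t 15.6 p [ 0.485  -0.1338  0.5957] F [0.2 0.2 0.3] w -0.0002 q [-0.53  0.15  1.23  0.16  1.45  1.08]
total deg [-0.  -0.2  0.4] step mm 23.278709767931538
{"x":1.75,"y":0.11,"z":1.53,"ax":-0.00,"ay":-0.04,"az":0.09}
{"x":1.75,"y":0.11,"z":1.53,"ax":-0.00,"ay":-0.04,"az":0.09}
{"x":1.76,"y":0.11,"z":1.52,"ax":-0.00,"ay":-0.04,"az":0.09}
{"x":1.76,"y":0.11,"z":1.52,"ax":-0.00,"ay":-0.04,"az":0.09}
total deg [0. 0. 0.] step mm 20.778272803102197
{"x":-0.87,"y":-0.00,"z":1.89,"ax":0.00,"ay":0.00,"az":0.00}
{"x":-0.87,"y":-0.00,"z":1.89,"ax":0.00,"ay":0.00,"az":0.00}
{"x":-0.87,"y":-0.00,"z":1.89,"ax":0.00,"ay":0.00,"az":0.00}
{"x":-0.87,"y":-0.00,"z":1.89,"ax":0.00,"ay":0.00,"az":0.00}
```

Emit:
apply_moves(commands=[{"x": 1.8, "y": 0.1, "z": 1.5, "ax": 0, "ay": 0, "az": 0}, {"x": 1.8, "y": 0.1, "z": 1.5, "ax": 0, "ay": 0, "az": 0}, {"x": 1.8, "y": 0.1, "z": 1.5, "ax": 0, "ay": 0, "az": 0}, {"x": 1.7, "y": 0.1, "z": 1.5, "ax": 0, "ay": 0, "az": 0.3}, {"x": 0, "y": 0, "z": 0, "ax": 0, "ay": 0, "az": 0}, {"x": -0.9, "y": 0, "z": 1.9, "ax": 0, "ay": 0, "az": 0}, {"x": -0.9, "y": 0, "z": 1.9, "ax": 0, "ay": 0, "az": 0}, {"x": -0.8, "y": 0, "z": 1.9, "ax": 0, "ay": 0, "az": 0}, {"x": -0.8, "y": 0, "z": 1.9, "ax": 0, "ay": 0, "az": 0}, {"x": 0, "y": 0, "z": 0, "ax": 0, "ay": 0, "az": 0}])

```text
time: 16.6
position: [0.5644, -0.1421, 0.4757]
eef_rot: [0.985, -0.021, 0.171, 0.002]
force: [0.6, -0.4, 0.3]
width: 0.0003
finger_force: 0.0
```

```bash
python3 -c "
from plan import *
st()
s=plan(*lidtip(1.2,0),2)
for t in (1.1,1.,.9,.8,.7,.6,.5,.4,.3,.2,.1,0.): s=plan(*lidtip(t),1,s)" | grep -v total
```

```text
t 16.6 p [ 0.5644 -0.1421  0.4757] F [ 0.6 -0.4  0.3] w 0.0003 q [-0.47  0.34  1.28  0.15  1.2   1.11]
{"x":-0.51,"y":-0.05,"z":-0.17,"ax":-0.08,"ay":0.16,"az":-0.07}
{"x":-0.51,"y":-0.05,"z":-0.17,"ax":-0.08,"ay":0.16,"az":-0.07}
{"x":-2.25,"y":0.00,"z":0.04,"ax":0.00,"ay":0.00,"az":0.00}
{"x":-2.24,"y":0.00,"z":0.27,"ax":0.00,"ay":0.00,"az":0.00}
{"x":-2.20,"y":-0.00,"z":0.49,"ax":0.00,"ay":0.00,"az":0.00}
{"x":-2.14,"y":-0.00,"z":0.71,"ax":0.00,"ay":0.00,"az":0.00}
{"x":-2.06,"y":-0.00,"z":0.92,"ax":0.00,"ay":0.00,"az":0.00}
{"x":-1.96,"y":0.00,"z":1.12,"ax":0.00,"ay":0.00,"az":0.00}
{"x":-1.84,"y":-0.00,"z":1.31,"ax":0.00,"ay":0.00,"az":0.00}
{"x":-1.70,"y":-0.00,"z":1.48,"ax":0.00,"ay":0.00,"az":0.00}
{"x":-1.54,"y":0.00,"z":1.64,"ax":0.00,"ay":0.00,"az":0.00}
{"x":-1.37,"y":-0.00,"z":1.79,"ax":0.00,"ay":0.00,"az":0.00}
{"x":-1.18,"y":0.00,"z":1.92,"ax":0.00,"ay":0.00,"az":0.00}
{"x":-0.98,"y":-0.00,"z":2.03,"ax":0.00,"ay":0.00,"az":0.00}
```

Emit:
apply_moves(commands=[{"x": -0.5, "y": 0, "z": -0.2, "ax": 0, "ay": 0.1, "az": 0}, {"x": -0.5, "y": 0, "z": -0.1, "ax": 0, "ay": 0.1, "az": 0}, {"x": -0.4, "y": 0, "z": 0, "ax": 0, "ay": 0, "az": 0}, {"x": -0.4, "y": 0, "z": 0, "ax": 0, "ay": 0, "az": 0}, {"x": -0.4, "y": 0, "z": 0, "ax": 0, "ay": 0, "az": 0}, {"x": -0.4, "y": 0, "z": 0, "ax": 0, "ay": 0, "az": 0}])

```text
time: 17.2
position: [0.5393, -0.1409, 0.4731]
eef_rot: [0.984, -0.021, 0.176, 0.003]
force: [4.2, 0.4, -0.2]
width: -0.0003
finger_force: 1.5
```

Emit:
apply_moves(commands=[{"x": -0.6, "y": 0, "z": 0, "ax": 0, "ay": 0, "az": 0}, {"x": -0.7, "y": 0, "z": 0.1, "ax": 0, "ay": 0, "az": 0}, {"x": -0.7, "y": 0, "z": 0.1, "ax": 0, "ay": 0, "az": 0}, {"x": -0.7, "y": 0, "z": 0.1, "ax": 0, "ay": 0, "az": 0}])

```text
time: 17.6
position: [0.5146, -0.1398, 0.4608]
eef_rot: [0.984, -0.021, 0.176, 0.003]
force: [1.7, -0.4, 3.1]
width: -0.0
finger_force: 1.4
```

```bash
cat >> plan.py <<'E'
def lidnow():
    from scipy.optimize import minimize_scalar
    p,R=st();f=lambda t:np.linalg.norm(lidtip(t)[0]-p)
    m=minimize_scalar(f,bounds=(-.1,1.3),method='bounded');print('th',m.x,'off',m.fun,Ro.from_euler('z',-TH).apply(p-lidtip(m.x)[0])*1e3)
    return m.x
E
python3 -c "
from plan import *
lidnow()"
```

```text
t 17.6 p [ 0.5146 -0.1398  0.4608] F [ 1.7 -0.4  3.1] w -0.0 q [-0.51  0.24  1.46  0.17  1.13  1.05]
th 1.0154216260791258 off 0.0022898381182287673 [-1.04989736 -0.69724798  1.91178435]
```

The lid is moving with about 3.5 N, so the stay is unlocked. I'll keep sweeping.

Emit:
apply_moves(commands=[{"x": -0.7, "y": 0, "z": 0.2, "ax": 0, "ay": 0, "az": 0}, {"x": -0.7, "y": 0, "z": 0.2, "ax": 0, "ay": 0, "az": 0}, {"x": -0.7, "y": 0, "z": 0.2, "ax": 0, "ay": 0, "az": 0}, {"x": -0.7, "y": 0, "z": 0.2, "ax": 0, "ay": 0, "az": 0}, {"x": -0.7, "y": 0, "z": 0.2, "ax": 0, "ay": 0, "az": 0}, {"x": -0.7, "y": 0, "z": 0.3, "ax": 0, "ay": 0, "az": 0}, {"x": -0.7, "y": 0, "z": 0.3, "ax": 0, "ay": 0, "az": 0}, {"x": -0.7, "y": 0, "z": 0.3, "ax": 0, "ay": 0, "az": 0}, {"x": -0.7, "y": 0, "z": 0.3, "ax": 0, "ay": 0, "az": 0}, {"x": -0.7, "y": 0, "z": 0.3, "ax": 0, "ay": 0, "az": 0}])

```text
time: 18.6
position: [0.4578, -0.1374, 0.4125]
eef_rot: [0.984, -0.021, 0.175, 0.003]
force: [1.3, -0.7, -0.4]
width: 0.0002
finger_force: 0.9
```

```bash
python3 -c "
from plan import *
t=lidnow()
s=None
for k in range(6): t-=.1;s=plan(*lidtip(t),1,s)"
```

```text
t 18.6 p [ 0.4578 -0.1374  0.4125] F [ 1.3 -0.7 -0.4] w 0.0002 q [-0.57  0.15  1.7   0.21  1.    0.96]
th 0.6842792070034168 off 0.000786004865454674 [ 0.40657083 -0.56215322 -0.36944223]
total deg [-0.  -0.2 -0.1] step mm 22.50883003327549
{"x":-1.97,"y":-0.05,"z":1.09,"ax":-0.03,"ay":-0.20,"az":-0.11}
total deg [0. 0. 0.] step mm 22.52259012635583
{"x":-1.81,"y":0.00,"z":1.33,"ax":0.00,"ay":0.00,"az":0.00}
total deg [0. 0. 0.] step mm 22.522590126355823
{"x":-1.67,"y":-0.00,"z":1.51,"ax":0.00,"ay":0.00,"az":0.00}
total deg [0. 0. 0.] step mm 22.522590126355798
{"x":-1.51,"y":-0.00,"z":1.67,"ax":0.00,"ay":0.00,"az":0.00}
total deg [0. 0. 0.] step mm 22.52259012635577
{"x":-1.34,"y":0.00,"z":1.81,"ax":0.00,"ay":0.00,"az":0.00}
total deg [0. 0. 0.] step mm 22.522590126355798
{"x":-1.15,"y":-0.00,"z":1.94,"ax":0.00,"ay":0.00,"az":0.00}
```

Emit:
apply_moves(commands=[{"x": -0.6, "y": 0, "z": 0.4, "ax": 0, "ay": 0, "az": 0}, {"x": -0.6, "y": 0, "z": 0.4, "ax": 0, "ay": 0, "az": 0}, {"x": -0.6, "y": 0, "z": 0.4, "ax": 0, "ay": 0, "az": 0}, {"x": -0.6, "y": 0, "z": 0.4, "ax": 0, "ay": 0, "az": 0}, {"x": -0.6, "y": 0, "z": 0.4, "ax": 0, "ay": 0, "az": 0}, {"x": -0.6, "y": 0, "z": 0.5, "ax": 0, "ay": 0, "az": 0}, {"x": -0.6, "y": 0, "z": 0.5, "ax": 0, "ay": 0, "az": 0}, {"x": -0.6, "y": 0, "z": 0.5, "ax": 0, "ay": 0, "az": 0}, {"x": -0.5, "y": 0, "z": 0.5, "ax": 0, "ay": 0, "az": 0}, {"x": -0.5, "y": 0, "z": 0.5, "ax": 0, "ay": 0, "az": 0}])

```text
time: 19.6
position: [0.419, -0.1357, 0.3503]
eef_rot: [0.984, -0.021, 0.175, 0.003]
force: [0.2, -0.2, 2.2]
width: -0.0003
finger_force: 0.7
```

```bash
python3 -c "
from plan import *
t=lidnow()
s=None
for k in range(4): t-=t/(4-k);s=plan(*lidtip(t),1,s)"
```

```text
t 19.6 p [ 0.419  -0.1357  0.3503] F [ 0.2 -0.2  2.2] w -0.0003 q [-0.62  0.13  1.9   0.26  0.83  0.85]
th 0.3558460722985046 off 0.001820426628051033 [ 1.62092691 -0.43821895 -0.70321632]
total deg [-0.  -0.2 -0.1] step mm 20.041947014611246
{"x":-1.44,"y":-0.04,"z":1.39,"ax":-0.02,"ay":-0.19,"az":-0.10}
total deg [0. 0. 0.] step mm 20.038179795609345
{"x":-1.17,"y":0.00,"z":1.63,"ax":0.00,"ay":0.00,"az":0.00}
total deg [0. 0. 0.] step mm 20.038179795609324
{"x":-1.02,"y":0.00,"z":1.72,"ax":0.00,"ay":0.00,"az":0.00}
total deg [0. 0. 0.] step mm 20.038179795609317
{"x":-0.87,"y":-0.00,"z":1.81,"ax":0.00,"ay":0.00,"az":0.00}
```

Emit:
apply_moves(commands=[{"x": -0.4, "y": 0, "z": 0.5, "ax": 0, "ay": 0, "az": 0}, {"x": -0.5, "y": 0, "z": 0.5, "ax": 0, "ay": 0, "az": 0}, {"x": -0.4, "y": 0, "z": 0.5, "ax": 0, "ay": 0, "az": 0}, {"x": -0.4, "y": 0, "z": 0.5, "ax": 0, "ay": 0, "az": 0}, {"x": -0.4, "y": 0, "z": 0.6, "ax": 0, "ay": 0, "az": 0}, {"x": -0.4, "y": 0, "z": 0.5, "ax": 0, "ay": 0, "az": 0}, {"x": -0.3, "y": 0, "z": 0.6, "ax": 0, "ay": 0, "az": 0}, {"x": -0.3, "y": 0, "z": 0.6, "ax": 0, "ay": 0, "az": 0}, {"x": -0.3, "y": 0, "z": 0.6, "ax": 0, "ay": 0, "az": 0}, {"x": 0, "y": 0, "z": 0, "ax": 0, "ay": 0, "az": 0}])

```text
time: 20.6
position: [0.4042, -0.1349, 0.2921]
eef_rot: [0.984, -0.021, 0.175, 0.003]
force: [0.2, 0.1, 0.1]
width: 0.0001
finger_force: 0.0
```

```bash
python3 -c "
from plan import *
lidnow();plan(*lidtip(0),2)"
```

```text
t 20.6 p [ 0.4042 -0.1349  0.2921] F [0.2 0.1 0.1] w 0.0001 q [-0.64  0.19  2.01  0.31  0.68  0.76]
th 0.08589509432850885 off 0.0031694118517404113 [ 3.12736375 -0.26996613 -0.43804765]
total deg [-0.1 -0.1 -0.1] step mm 9.735787089078249
{"x":-0.56,"y":-0.01,"z":0.80,"ax":-0.04,"ay":-0.06,"az":-0.06}
{"x":-0.56,"y":-0.01,"z":0.80,"ax":-0.04,"ay":-0.06,"az":-0.06}
```

Emit:
apply_moves(commands=[{"x": -0.15, "y": 0, "z": 0.4, "ax": 0, "ay": 0, "az": 0}, {"x": -0.15, "y": 0, "z": 0.4, "ax": 0, "ay": 0, "az": 0}, {"x": -0.15, "y": 0, "z": 0.4, "ax": 0, "ay": 0, "az": 0}, {"x": -0.1, "y": 0, "z": 0.3, "ax": 0, "ay": 0, "az": 0}, {"x": 0, "y": 0, "z": 0, "ax": 0, "ay": 0, "az": 0}])

```text
time: 21.1
position: [0.4044, -0.135, 0.2767]
eef_rot: [0.984, -0.021, 0.175, 0.003]
force: [0.3, -0.1, 0.2]
width: 0.0
finger_force: 0.0
```

Emit:
apply_moves(commands=[{"x": -0.1, "y": 0, "z": 0.2, "ax": 0, "ay": 0, "az": 0}, {"x": -0.1, "y": 0, "z": 0.2, "ax": 0, "ay": 0, "az": 0}, {"x": 0, "y": 0, "z": 0, "ax": 0, "ay": 0, "az": 0}])

```text
time: 21.4
position: [0.4039, -0.135, 0.2725]
eef_rot: [0.984, -0.021, 0.175, 0.003]
force: [0.6, 0.6, -0.5]
width: -0.0002
finger_force: 0.0
```

Emit:
apply_moves(commands=[{"x": -0.05, "y": 0, "z": 0.15, "ax": 0, "ay": 0, "az": 0}, {"x": -0.05, "y": 0, "z": 0.1, "ax": 0, "ay": 0, "az": 0}, {"x": 0, "y": 0, "z": 0, "ax": 0, "ay": 0, "az": 0}])

```text
time: 21.7
position: [0.4039, -0.135, 0.2716]
eef_rot: [0.984, -0.02, 0.176, 0.004]
force: [-13.0, 3.2, 24.7]
width: -0.0001
finger_force: 12.5
```

Emit:
apply_moves(commands=[{"x": -0.05, "y": 0, "z": 0.1, "ax": 0, "ay": 0, "az": 0}, {"x": -0.05, "y": 0, "z": 0.1, "ax": 0, "ay": 0, "az": 0}, {"x": 0, "y": 0, "z": 0, "ax": 0, "ay": 0, "az": 0}])

```text
time: 22.0
position: [0.4037, -0.1349, 0.271]
eef_rot: [0.984, -0.02, 0.177, 0.004]
force: [-25.3, 8.3, 49.8]
width: -0.0001
finger_force: 24.9
```

Emit:
apply_moves(commands=[{"x": 0.1, "y": 0, "z": -0.3, "ax": 0, "ay": 0, "az": 0}, {"x": 0.2, "y": 0, "z": -0.5, "ax": 0, "ay": 0, "az": 0}, {"x": 0.5, "y": 0, "z": -1.5, "ax": 0, "ay": 0, "az": 0}, {"x": 0.5, "y": 0, "z": -2, "ax": 0, "ay": 0, "az": 0}, {"x": 0.5, "y": 0, "z": -3, "ax": 0, "ay": 0, "az": 0}, {"x": 0.5, "y": 0, "z": -3, "ax": 0, "ay": 0, "az": 0}, {"x": 0, "y": 0, "z": 0, "ax": 0, "ay": 0, "az": 0}, {"x": 0, "y": 0, "z": 0, "ax": 0, "ay": 0, "az": 0}])

```text
time: 22.8
position: [0.3895, -0.1344, 0.3723]
eef_rot: [0.984, -0.021, 0.175, 0.003]
force: [-0.3, -0.0, -0.3]
width: 0.0001
finger_force: 0.0
```

Run:
```python
from plan import *
from h import *
st()
f=r.grab_frame("scene");im=f["pixels"].astype(int)
# brightness profile down the column line through lid right-front corner: look along vertical line at case (-.13,-.10)
for y in(.10,-.10):
  for z in(.115,.107,.101,.095,.089,.08):
    u=proj(f,W((-.131,y,z)));print(y,z,u.round(1),im[int(round(u[1])),int(round(u[0]))])
t=r.grab_frame("top");it=t["pixels"].astype(int)
u=proj(t,W((.128,-.1,.1)));c=int(round(u[0]));print("rear",u,[int(it[v].mean()) for v in []])
u2=proj(t,W((-.13,-.1,.107)));c=int(round(u2[0]));print(u2,[(v,it[v,c].tolist()) for v in range(int(u2[1])-6,int(u2[1])+7)])
for z in(.107,.115,.12): print(z,proj(t,W((-.13,-.1,z))))
```

```text
t 22.8 p [ 0.3895 -0.1344  0.3723] F [-0.3 -0.  -0.3] w 0.0001 q [-0.66  0.04  1.93  0.26  0.9   0.82]
0.1 0.115 [236.3 273.2] [204 205 207]
0.1 0.107 [236.5 275.5] [170 171 171]
0.1 0.101 [236.6 277.2] [155 156 156]
0.1 0.095 [236.7 278.8] [162 163 163]
0.1 0.089 [236.9 280.5] [143 144 144]
0.1 0.08 [237.1 283. ] [120 121 122]
-0.1 0.115 [308.5 318.8] [205 208 208]
-0.1 0.107 [308.4 321.1] [157 159 160]
-0.1 0.101 [308.3 322.7] [162 164 165]
-0.1 0.095 [308.1 324.4] [163 165 166]
-0.1 0.089 [308. 326.] [142 143 144]
-0.1 0.08 [307.8 328.4] [122 122 123]
rear [337.28362552 172.43706977] []
[341.13156274 265.78551906] [(259, [22, 23, 26]), (260, [138, 138, 135]), (261, [222, 223, 220]), (262, [235, 235, 233]), (263, [225, 224, 223]), (264, [230, 229, 227]), (265, [234, 232, 231]), (266, [235, 234, 233]), (267, [171, 170, 167]), (268, [0, 0, 0]), (269, [154, 156, 159]), (270, [213, 205, 198]), (271, [168, 129, 86])]
0.107 [341.13156274 265.78551906]
0.115 [341.52973957 265.49971581]
0.12 [341.78090074 265.31943741]
```

```bash
python3 -c "
from workcell import r
print(r.sign_off())"
```

```text
the job is handed in; nothing more can be done
None
```

I handed the job in at about 23 s of the 62 s allowed, with no verdict returned: the long spanner was seen across both rails in the front slot before closing, the stay was unlocked, and the lid is shut (judged by a firm stop at shut height and no visible gap at the front).

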